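# Close a parts level with the next stacking frame

### The arm

A 7-joint arm with a two-finger parallel gripper is mounted at the origin on a cart in front of the work surface, level with it; the furniture and walls round the work are solid. World frame = base frame: x ahead of the robot, y to its left, z up, the work surface at z = 0. Lengths are in m, angles in rad, forces in N, time in s.
With the tool pointing down it reaches from about 0.4 to 0.85 m from the base axis. Payload 10.4 kg.
Tool frame: the origin (TCP) lies midway between the tips of the shut fingers; the grasp point (between the pads) lies manip.pinch_z behind it (manip.pinch_z is the distance from the TCP to the grasp point, in m); z points along the fingers, y is the direction in which the jaws open and shut (so a half turn about z gives the same grasp; the last joint's range is limited). The gripper opens to 85 mm and grips with 20 to 120 N. Pads are 22 mm wide; open, the fingers measure 114 mm over their backs; the gripper's body (76 mm by 85 mm) begins 54 mm behind the grasp point. The pads swing forward as they close: fully open they stand 13 mm farther back than shut.
Start: joints at [-1.194, 0.332, -0.065, 1.46, 0.022, 1.35, -0.088], TCP at [0.243, 0.576, 0.231] pointing down, gripper open.
Joint ranges: [-2.6, 2.6], [-0.5, 2.12], [-1.47, 1.34], [0.16, 2.42], [-1.27, 4.41], [0.06, 2.06], [-2.6, 2.6]. Speed limits (rad/s): [2.22, 2.22, 2.79, 2.79, 3.14, 3.14, 3.14].

### API

Orientations are given as a unit quaternion [x, y, z, w].
In Python, from workcell import manip gives the robot as it stands.
- The arm moves only by the shell command python3 -m handwheel 'ROWS' [FORCE]. ROWS is JSON, a list that holds one entry, the list of rows, each a list of 7 numbers: the shift along the tool's x, y, z in m, then the turn, a rotation vector about the tool's x, y, z in rad, then the finger opening in m, from 0 to 0.0854. In form: [[[tx, ty, tz, ax, ay, az, claw], ...]]. A call has 1 to 8 rows; each row is the pose to reach, as a shift and turn from the pose commanded when the call began, along the tool's axes at that moment; what a row does not reach only later rows make up. A row lasts 1/8 s, in which the tool goes at most 62.5 mm and 10.7 degrees, less where a joint would pass 70% of its speed; a pose out of reach is approached as far as the arm can. A call with a gripper value outside its range is refused whole. The fingers move at their own pace and stop on an object; FORCE is the grip in N (left out, the last holds). Time passes only in rows, so rows that repeat a pose let the fingers close. It gives the time, the measured TCP pose, the force and the opening at its end, in the units of the state.
- manip.get_obs(): the state, without advancing time (a new reading comes with each control period).
- manip.camera(name): name is "side" or "top"; returns the picture (480x640x3 uint8, blue, green, red); there is no depth.
- manip.calibration(name): a dict with "fx", "fy", "cx", "cy" (pixels), "k1" (the pictures are not rectified: a ray, as slopes to the right and down, at radius r is drawn at 1 + k1 r^2 times it, then the intrinsics apply), "view" (4x4, takes a point from world to camera coordinates). Camera axes: x right, y up, looking along -z (the intrinsics and any distortion apply to the point x, -y, -z); pixel columns grow to the right and rows downward; lengths in m; the calibration is good to about 2 mm. A picture is of the moment at which its call begins. calibration takes no time and is no camera call.
- manip.hand_in(): hands the job in, once; it reports no verdict.
The state is a dict: "clock": time; "joint_pos": joint angles; "joint_velocities": joint speeds; "tau": joint torques, N m; "position": TCP position; "ee_rot": TCP orientation; "ft_force": force on the tool from outside, world axes, zero at the start; "torque": the same for the moment, N m; "grip_width": opening from 0.0 (shut) to 1.0 (fully open).
Only numpy, scipy, OpenCV 4.12 (cv2) and the standard library are available. Lean on these libraries where they do the work, as an engineer would, in place of code of your own. Each camera call takes 0.05 s, during which the arm holds its last target.

### The job

Finish the inspection set on the low base frame: take the single adapter and the single coupling that lie by themselves at the near corner of the green bench, lay the adapter flat in the long compartment of the base frame's tote and stand the coupling upright in the small square compartment. Then carry the frame on four posts over by its handle and lower it, without dropping it, onto the base frame until all four posts are fully home in the corner sockets. Leave the other things on the bench where they are.

Things in the scene. Friction and masses are not known exactly. Their poses are not given: they have to be found in the camera images.
- base_frame: The low aluminium frame on the green bench, 123 x 175 mm, loose, 1.6 kg, with a grey divided tote in it. Origin: centre of its underside, on the bench; x along its short side, y along its long side, z up. Tote floor at z = 9 mm, tops of its 3 mm walls and dividers at 22 mm, rails' tops at 16 mm, mouths of the four corner sockets at 41 mm. A fourth, narrow pocket (38 x 21 mm) stays empty.
- seat (a point): Base frame's axis at the height of its socket floors, z = 10 mm in the base frame; the top frame's origin lies here when it is home. Sockets: centres at x = +-41, y = +-74.5 mm, wells 19.6 mm square, 24 mm deep, above them a mouth that flares out 4 mm on each side over 7 mm of height (33 mm square over its outside).
- adapter_cell (a point): Centre of the floor of the base frame's long compartment, 101 mm along the frame's x by 50 mm along its y, 13 mm deep. Axes as the base frame's. At x = 0, y = -32.5, z = 9 mm in the base frame.
- coupling_cell (a point): Centre of the floor of the base frame's small square compartment, 38 x 38 mm, 13 mm deep. Axes as the base frame's. At x = -31.5, y = 14.5, z = 9 mm in the base frame.
- ring_cell (a point): Centre of the floor of the base frame's third compartment, 60 x 62 mm; a flat steel ring gauge, 56 mm in diameter and 14 mm high, is seated in it and stays there, its top 23 mm above the base frame's underside. At x = 20.5, y = 26.5, z = 9 mm in the base frame.
- top_frame: The frame on four posts, loose, 0.4 to 0.7 kg: the same frame and (empty) tote raised on four 16 mm square posts with slightly tapered black feet. Origin: centre between the feet's undersides; x along its short side, y along its long side, z up. Posts at x = +-41, y = +-74.5 mm; rails from z = 70 to 82 mm, its own sockets' tops at 107 mm; 123 x 182 mm over all. Same after half a turn.
- handle (a point): Centre of the black grip on the top frame's steel bail handle, 125 mm above the top frame's origin, above its centre of mass. The grip is a bar 14 mm wide (along the frame's x), 14 mm high and 80 mm long (along the frame's y); the space beneath it is free for 30 mm. Axes as the top frame's.
- adapter: The black adapter that lies by itself near the bench's corner, in front of the frames (the heaps behind are scenery): flat box, 44 mm along its x, 91 mm along its y, 26 mm high, 85 g. Origin: centre of its underside; z up. Grasp it across the 44 mm; held by its top 9 mm, the fingertips clear the tote's walls and the ring gauge. Its ends may point either way.
- coupling: The light chrome coupling that stands by itself near the green bench's corner, in front of the frames: a turned, round part with a notched rim, 33 mm in diameter at its foot and about 29 to 30 mm where fingers grip its upper half, 46 mm high, 62 g, standing upright. Origin: centre of its underside; z up, along its axis.
- counter: Bystander: white hand counter, 72 x 44 x 20 mm, at the right edge of the bench. Origin: centre of its underside.
- tweezers: Bystander: steel tweezers, 121 mm long, 5 mm high, lying at the left edge of the bench. Origin: centre of the underside.
- gauge_block: Bystander: bright steel gauge block, 60 x 30 x 45 mm, standing on the bench between the two frames. Origin: centre of its underside; x along its 60 mm.

How it is judged:
By the outcome, as a careful person would: the job done as asked, in the order asked, and still so for the second after the job is handed in, with the robot touching nothing.
It also fails if it takes over 72 s, if anything falls off the work surface, if the arm or the gripper's body presses on something with over 40 N, if the wrist force passes 120 N, or if a joint passes its speed limit or range.

## Working session

There is one attempt and no reset: what is moved stays moved. The work goes in short steps, Python scripts to look and compute and a shell command to move; the robot and the scene stay as the last step left them, time stands still between calls to the robot, and variables do not carry over. Pictures are saved under pics/ and viewed, and the job is handed in when it is done.

```bash
ls; mkdir -p pics
python3 - <<'E'
from workcell import manip
import cv2,numpy as np
print(manip.pinch_z); o=manip.get_obs(); print(o)
for n in("side","top"):
    c=manip.calibration(n); print(n,c)
    cv2.imwrite(f"pics/{n}0.png",manip.camera(n))
E
```

```text
pics
0.0187
{'clock': 0.0, 'joint_pos': array([-1.19357831,  0.33287226, -0.06470038,  1.46094281,  0.02161432,
        1.34989851, -0.08850981]), 'joint_velocities': array([ 0.00157838, -0.00064621, -0.00053811,  0.00092302,  0.00052829,
        0.00077743, -0.00149789]), 'tau': array([-1.94413115e-03, -6.25448656e+01,  4.74607525e-02, -3.91596794e+01,
        1.60097791e-02,  9.84658574e-03,  3.25253143e-05]), 'position': array([0.24314469, 0.57535739, 0.23051498]), 'ee_rot': array([ 1.98572893e-01,  9.80085863e-01, -7.05107604e-04, -1.02004855e-04]), 'ft_force': array([-0.16099591,  0.01504736,  0.72542816]), 'torque': array([0.03480334, 0.00424477, 0.02026106]), 'grip_width': 0.9959204778255993}
side {'fx': 491.4655673963872, 'fy': 491.4655673963872, 'cx': 324.35192258992157, 'cy': 240.7370811325262, 'k1': -0.057986077096824865, 'view': array([[ 0.99714423, -0.0747118 ,  0.01102437, -0.53778478],
       [ 0.02421119,  0.45452275,  0.89040602, -0.16893372],
       [-0.07153467, -0.88759631,  0.4550336 , -0.70275678],
       [ 0.        ,  0.        ,  0.        ,  1.        ]])}
top {'fx': 595.1972043347143, 'fy': 595.1972043347143, 'cx': 328.1557257341444, 'cy': 229.99736902129428, 'k1': -0.05824820867815727, 'view': array([[-0.00664748, -0.99995992,  0.00599814,  0.14765915],
       [ 0.99694221, -0.00616015,  0.07789919, -0.54852573],
       [-0.07785911,  0.00649764,  0.9969432 , -0.96592899],
       [ 0.        ,  0.        ,  0.        ,  1.        ]])}
```

View pics/side0.png

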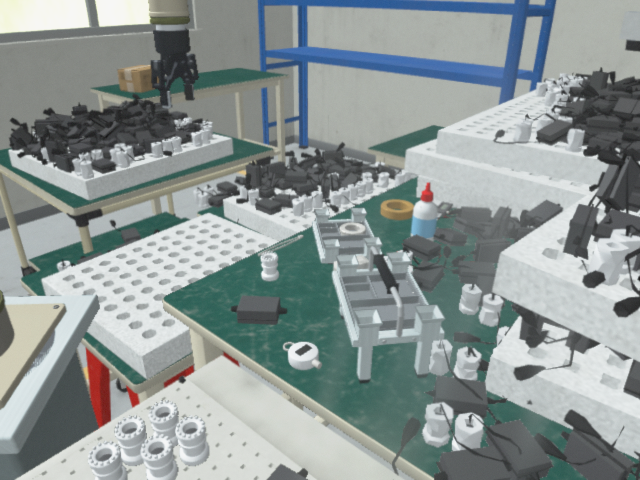

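View pics/top0.png

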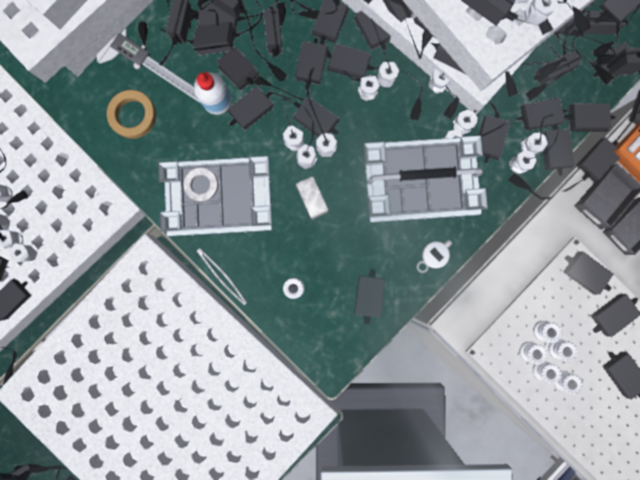

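The top view shows the base frame at about (215,195), with the tote's ring at (200,185), the top frame at about (425,178), the coupling at (293,288), the adapter at (370,297), the gauge block at (312,197), the counter at (436,255) and the tweezers at (222,277). The side view shows the coupling at (269,265), the adapter at (258,309), the base frame at (345,235) and the top frame at (385,300).

```bash
cat > h.py <<'E'
import numpy as np,cv2
from workcell import manip
C={n:manip.calibration(n) for n in("side","top")}
def K(n):
    c=C[n]; return np.array([[c['fx'],0,c['cx']],[0,c['fy'],c['cy']],[0,0,1]]),np.array([c['k1'],0,0,0])
def proj(n,P):
    V=C[n]['view'].copy(); V=np.diag([1,-1,-1,1.])@V
    k,d=K(n)
    return cv2.projectPoints(np.asarray(P,float).reshape(-1,3),cv2.Rodrigues(V[:3,:3])[0],V[:3,3],k,d)[0].reshape(-1,2)
def ray(n,uv):
    k,d=K(n); p=cv2.undistortPoints(np.asarray(uv,float).reshape(-1,1,2),k,d).reshape(-1,2)
    V=np.diag([1,-1,-1,1.])@C[n]['view']; R=V[:3,:3]
    D=np.c_[p,np.ones(len(p))]@R
    return -R.T@V[:3,3],D/np.linalg.norm(D,axis=1)[:,None]
def onz(n,uv,z):
    o,D=ray(n,uv); return o+D*((z-o[2])/D[:,2])[:,None]
def tri(uvs,uvt):
    o1,d1=ray("side",uvs);o2,d2=ray("top",uvt);d1=d1[0];d2=d2[0]
    A=np.c_[d1,-d2]; s=np.linalg.lstsq(A,o2-o1,rcond=None)[0]
    a=o1+s[0]*d1;b=o2+s[1]*d2
    return (a+b)/2,np.linalg.norm(a-b)
E
python3 - <<'E'
from h import *
print(ray("side",[320,240])[0],ray("top",[320,240])[0])
t=cv2.imread("pics/top0.png");s=cv2.imread("pics/side0.png")
def crop(im,x0,y0,x1,y1,k,nm):
    cv2.imwrite(nm,cv2.resize(im[y0:y1,x0:x1],None,fx=k,fy=k,interpolation=cv2.INTER_CUBIC))
crop(t,150,145,290,245,5.5,"pics/t_base.png")
crop(t,355,125,495,230,5.5,"pics/t_topf.png")
crop(t,270,235,460,330,4,"pics/t_parts.png")
crop(s,220,190,360,360,3.5,"pics/s_parts.png")
crop(s,300,195,450,390,3,"pics/s_frames.png")
E
```

```text
[ 0.4900676  -0.58715898  0.47612629] [0.47262364 0.15055049 1.00482037]
```

View pics/t_base.png

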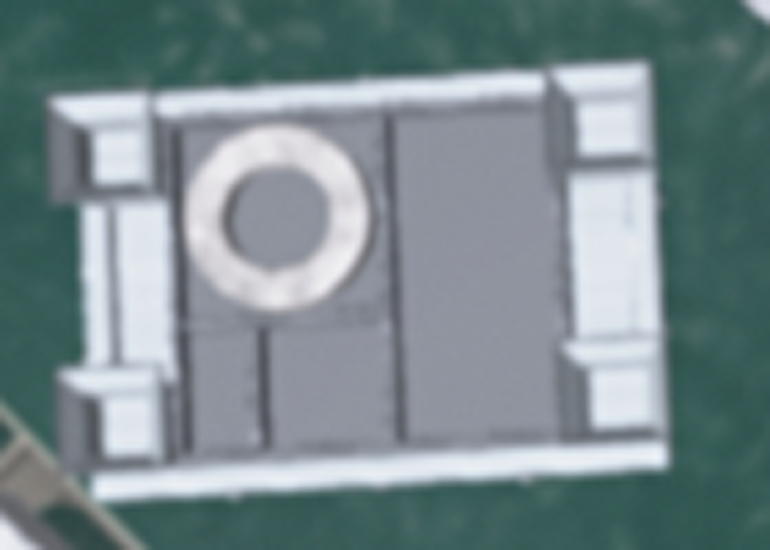

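View pics/t_topf.png

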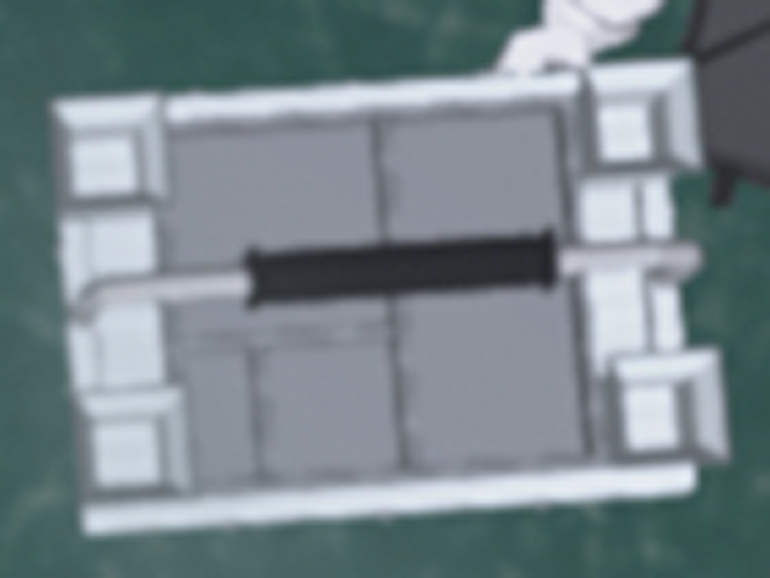

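View pics/t_parts.png

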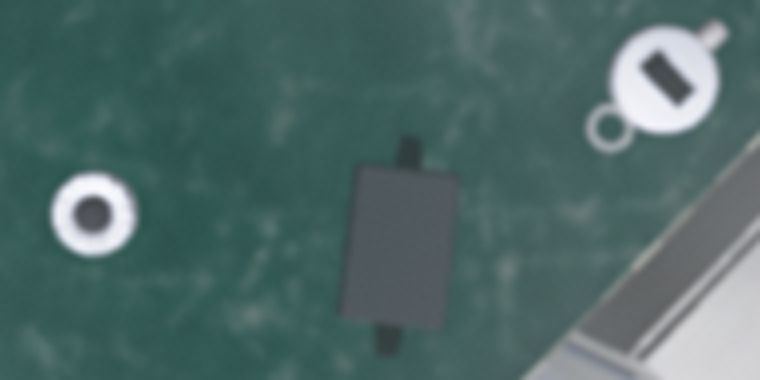

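View pics/s_parts.png

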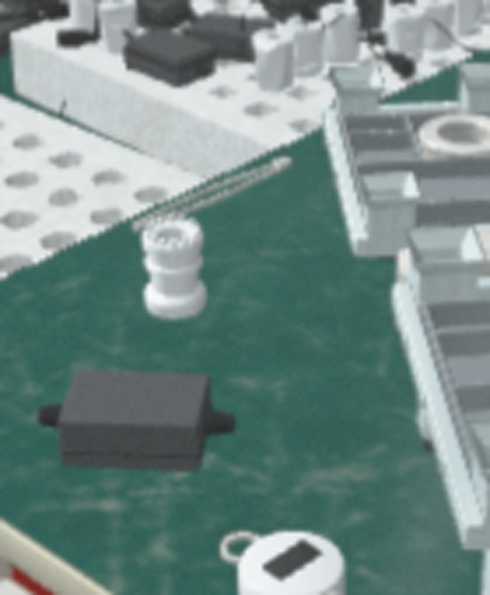

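View pics/s_frames.png

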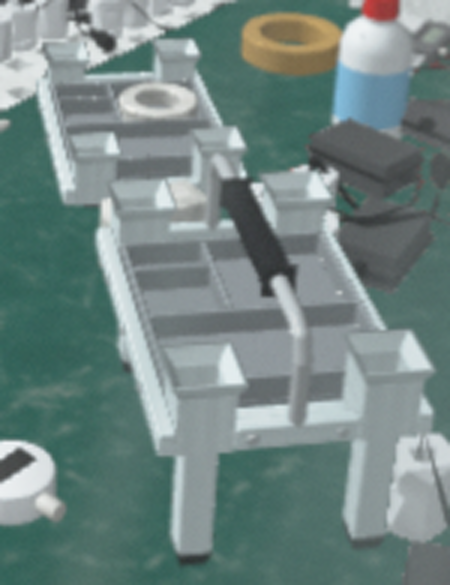

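```bash
cat > m1.py <<'E'
from h import *
def up(pts,k,o): return (np.asarray(pts,float)+.5)/k-.5+np.array(o)
def fit(Pm,Pw):
    Pm=np.asarray(Pm,float);a=Pm.mean(0);b=Pw.mean(0);x=Pm-a;y=Pw-b
    th=np.arctan2((x[:,0]*y[:,1]-x[:,1]*y[:,0]).sum(),(x*y).sum())
    R=np.array([[np.cos(th),-np.sin(th)],[np.sin(th),np.cos(th)]])
    t=b-R@a; r=Pw-(Pm@R.T+t)
    return t,th,r
E
python3 - <<'E'
from m1 import *
np.set_printoptions(precision=4,suppress=True)
# base: top view
k=5.5;o=(150,145)
S={(41,74.5):[(48,97),(155,93),(157,190),(50,200)],(-41,74.5):[(60,372),(162,368),(165,465),(63,470)],
(41,-74.5):[(548,70),(650,62),(653,160),(555,168)],(-41,-74.5):[(560,345),(660,340),(667,435),(565,440)]}
m=[];w=[]
for c,p in S.items():
    P=onz("top",up(p,k,o),.041)[:,:2]; m.append(np.array(c)/1000); w.append(P.mean(0)); print(c,P.mean(0),np.linalg.norm(P[1]-P[0]),np.linalg.norm(P[2]-P[1]))
t,th,r=fit(m,np.array(w));print("base top",t,np.degrees(th),r*1e3)
R=np.array([[np.cos(th),-np.sin(th)],[np.sin(th),np.cos(th)]])
# ring centre
p=onz("top",up([(277,217)],k,o),.023)[0,:2]; print("ring",(R.T@(p-t))*1e3)
# side crops base: inner
k=3;o=(300,195)
# top frame top view, z=.107
k=5.5;o=(355,125)
S={(41,74.5):[(53,101),(162,95),(167,203),(62,212)],(-41,74.5):[(75,392),(180,387),(188,487),(83,495)],
(41,-74.5):[(581,70),(692,62),(703,168),(590,178)],(-41,-74.5):[(610,357),(717,350),(729,458),(618,465)]}
m=[];w=[]
for c,p in S.items():
    P=onz("top",up(p,k,o),.107)[:,:2]; m.append(np.array(c)/1000); w.append(P.mean(0)); print(c,P.mean(0),np.linalg.norm(P[1]-P[0]),np.linalg.norm(P[2]-P[1]))
t,th,r=fit(m,np.array(w));print("topf top",t,np.degrees(th),r*1e3)
g=onz("top",up([(248,252),(554,234),(554,286),(251,306)],k,o),.132)[:,:2];print("grip",g.mean(0),np.linalg.norm(g[1]-g[0]),np.degrees(np.arctan2(*(g[0]-g[1])[::-1])))
# adapter
k=4;o=(270,235)
P=onz("top",up([(355,165),(460,175),(443,328),(340,316)],k,o),.026)[:,:2];print("adapter",P.mean(0),[np.linalg.norm(P[i]-P[i-1]) for i in range(4)],np.degrees(np.arctan2(*(P[0]-P[3])[::-1])),np.degrees(np.arctan2(*(P[0]-P[1])[::-1])))
P=onz("top",up([(93,214)],k,o),.046);print("coup",P)
# side
k=3.5;o=(220,190)
ps=up([(79,370),(211,376),(200,444),(62,432)],k,o)
# adapter top face corners in side: far-left, far-right, near-right, near-left
k=3.5
ps=up([(79,370),(211,376),(200,446),(60,432)],k,o)
pt=up([(340,316),(355,165),(460,175),(443,328)],4,(270,235))
for a,b in zip(ps,pt): print("tri ad",*tri(a,b))
print("tri coup",*tri(up([(173,234)],k,o),up([(93,214)],4,(270,235))))
# gripper/top frame socket in side
k=3;o=(300,195)
print("tri grip ends",*tri(up([(237,182)],k,o),up([(249,279)],5.5,(355,125))),*tri(up([(280,280)],k,o),up([(554,260)],5.5,(355,125))))
E
```

```text
(41, 74.5) [0.6468 0.4063] 0.03221257373160723 0.0293368461672621
(-41, 74.5) [0.5647 0.402 ] 0.03047912091860494 0.02890871003190076
(41, -74.5) [0.6547 0.257 ] 0.03054435061626098 0.029619561865486182
(-41, -74.5) [0.5723 0.2533] 0.02967657167832228 0.02834713566220319
base top [0.6096 0.3297] 2.9273430281663506 [[ 0.059   0.1342]
 [-0.1829  0.0088]
 [ 0.3282 -0.3262]
 [-0.2043  0.1833]]
ring [19.2805 26.8299]
(41, 74.5) [0.6616 0.0725] 0.030500721821307857 0.03056917903711431
(-41, 74.5) [0.5809 0.0679] 0.029134335025161134 0.02789427393775233
(41, -74.5) [ 0.6706 -0.0764] 0.03152336660153167 0.030262801383341458
(-41, -74.5) [ 0.5893 -0.0817] 0.030130957162566065 0.030355374644702497
topf top [ 0.6256 -0.0044] 3.3718251238846904 [[-0.583   0.1313]
 [ 0.6386  0.3749]
 [-0.3291 -0.0298]
 [ 0.2735 -0.4764]]
grip [ 0.624  -0.0037] 0.08337909417821135 93.1884697616454
adapter [0.4401 0.0772] [np.float64(0.061889175971887714), np.float64(0.04330626202847121), np.float64(0.06280975316130458), np.float64(0.04239268508594961)] -6.256518479265653 84.15643097624555
coup [[0.4543 0.2015 0.046 ]]
tri ad [0.4111 0.1017 0.0252] 0.001246477400707919
tri ad [0.473 0.095 0.024] 0.000584572329577112
tri ad [0.4682 0.0509 0.0157] 0.0011311937738218939
tri ad [0.4054 0.0591 0.02  ] 0.0014946638668053706
tri coup [0.4536 0.2017 0.0422] 0.0013140439562248074
tri grip ends [0.6214 0.0376 0.1296] 0.00120593655773277 [ 0.6265 -0.0462  0.1262] 0.001906605929744319
```

Heights agree with the text: the adapter top triangulates to about 0.02 m, the coupling top to 0.042 m and the grip to 0.128 m. Both frames' socket fits leave residuals under 0.7 mm. Next I move over the adapter.

```bash
cat > go.py <<'E'
import sys,numpy as np
from scipy.spatial.transform import Rotation as Rn
from workcell import manip
# usage: go.py x y z yaw_deg(of tool y axis in world) : shift/turn in tool axes from the measured pose
x,y,z,yaw=map(float,sys.argv[1:5])
o=manip.get_obs();R=Rn.from_quat(o['ee_rot'])
a=np.radians(yaw);yt=np.array([np.cos(a),np.sin(a),0]);zt=np.array([0,0,-1.])
best=None
for s in(1,-1):
    T=Rn.from_matrix(np.c_[np.cross(s*yt,zt),s*yt,zt]); rv=(R.inv()*T).as_rotvec()
    if best is None or np.linalg.norm(rv)<np.linalg.norm(best): best=rv
print("clock",o['clock'],"pos",o['position'].round(4),"yaw",np.degrees(np.arctan2(*R.as_matrix()[1::-1,1])).round(2),"w",o['grip_width'].round(3),"F",o['ft_force'].round(1),"q7",o['joint_pos'][6].round(2))
print("shift",R.inv().apply(np.array([x,y,z])-o['position']).round(4),"turn",best.round(4))
E
python3 go.py .440 .077 .12 84
```

```text
Traceback (most recent call last):
  File "go.py", line 12, in <module>
    print("clock",o['clock'],"pos",o['position'].round(4),"yaw",np.degrees(np.arctan2(*R.as_matrix()[1::-1,1])).round(2),"w",o['grip_width'].round(3),"F",o['ft_force'].round(1),"q7",o['joint_pos'][6].round(2))
                                                                                                                             ^^^^^^^^^^^^^^^^^^^^^
AttributeError: 'float' object has no attribute 'round'
```

```bash
sed -i "s/o\['grip_width'\].round(3)/round(o['grip_width'],3)/" go.py; python3 go.py .440 .077 .12 84
```

```text
clock 0.1 pos [0.2431 0.5754 0.2306] yaw 67.1 w 0.998 F [-0.2 -0.7  0.1] q7 -0.09
shift [-0.3753 -0.3823  0.1111] turn [-1.30e-03 -1.00e-04 -2.95e-01]
```

```bash
python3 -m handwheel '[[[-0.375,-0.382,0,0,0,-0.295,0.085],[-0.375,-0.382,0,0,0,-0.295,0.085],[-0.375,-0.382,0,0,0,-0.295,0.085],[-0.375,-0.382,0,0,0,-0.295,0.085],[-0.375,-0.382,0,0,0,-0.295,0.085],[-0.375,-0.382,0,0,0,-0.295,0.085],[-0.375,-0.382,0,0,0,-0.295,0.085],[-0.375,-0.382,0,0,0,-0.295,0.085]]]'; python3 go.py .440 .077 .10 84
```

```text
clock: 1.1
position: [0.4273, 0.1087, 0.2313]
ee_rot: [0.052, 0.999, 0.0, 0.0]
ft_force: [0.9, -0.5, 0.5]
grip_width: 0.999
clock 1.1 pos [0.4273 0.1087 0.2313] yaw 84.0 w 0.999 F [ 0.9 -0.5  0.5] q7 1.09
shift [-0.016  -0.0303  0.1313] turn [0.0005 0.0001 0.    ]
```

```bash
python3 -m handwheel '[[[-0.016,-0.0303,0.07,0,0,0,0.085],[-0.016,-0.0303,0.131,0,0,0,0.085],[-0.016,-0.0303,0.131,0,0,0,0.085],[-0.016,-0.0303,0.131,0,0,0,0.085]]]'; python3 go.py .440 .077 .015 84
python3 - <<'E'
from h import *
t=manip.camera("top");s=manip.camera("side")
cv2.imwrite("pics/t1.png",t);cv2.imwrite("pics/s1.png",s)
cv2.imwrite("pics/t1c.png",cv2.resize(t[220:350,290:460],None,fx=4,fy=4,interpolation=cv2.INTER_CUBIC))
cv2.imwrite("pics/s1c.png",cv2.resize(s[150:350,180:330],None,fx=3,fy=3,interpolation=cv2.INTER_CUBIC))
print(proj("top",[.44,.077,.10]),proj("side",[.44,.077,.10]))
E
```

```text
clock: 1.6
position: [0.4399, 0.0794, 0.1009]
ee_rot: [0.052, 0.999, -0.0, -0.0]
ft_force: [-0.1, 0.7, 0.2]
grip_width: 0.993
clock 1.6 pos [0.4399 0.0794 0.1009] yaw 84.03 w 0.993 F [-0.1  0.7  0.2] q7 1.21
shift [-0.0004 -0.0023  0.0859] turn [-0.0003 -0.0005  0.0005]
[[373.30018122 297.74696796]] [[257.12012959 262.93892739]]
```

View pics/t1c.png

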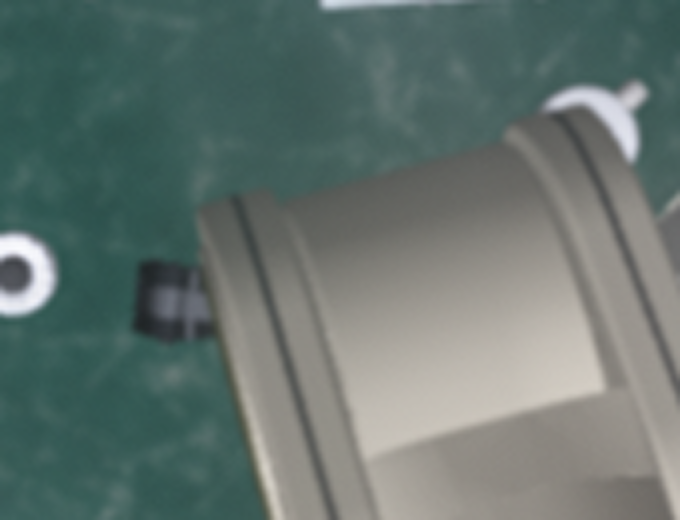

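View pics/s1c.png

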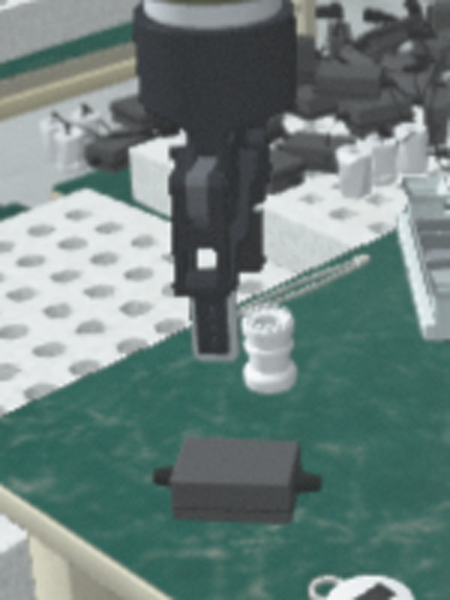

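```bash
python3 go.py .440 .077 .015 84
python3 - <<'E'
from h import *
print(proj("side",[[.44,.034,.113],[.44,.034+.0,.10]]), up if 0 else (np.array([215,358])+.5)/3-.5+[180,150])
print(onz("side",[[(215+.5)/3-.5+180,(356+.5)/3-.5+150]],.113))
E
```

```text
clock 1.7 pos [0.4411 0.0799 0.1024] yaw 84.05 w 0.995 F [-0.1 -0.9 -0.2] q7 1.21
shift [ 0.001  -0.0031  0.0874] turn [0.0015 0.0025 0.0008]
[[255.28388555 269.79392372]
 [255.76162426 277.45344415]] [251.33333333 269.        ]
[[0.4340353  0.03853097 0.113     ]]
```

```bash
python3 -m handwheel '[[[0,0,0.03,0,0,0,0.085],[0,0,0.05,0,0,0,0.085],[0,0,0.05,0,0,0,0.085]]]' ; python3 -m handwheel '[[[0,0,0,0,0,0,0.085]]]'; python3 go.py .440 .077 .015 84; python3 -c "
from workcell import manip
manip.camera('top');print(manip.get_obs()['position'])"
```

```text
clock: 2.08
position: [0.4401, 0.0795, 0.051]
ee_rot: [0.052, 0.999, 0.0, 0.0]
ft_force: [1.0, -0.0, 0.7]
grip_width: 0.995
clock: 2.2
position: [0.4409, 0.0796, 0.052]
ee_rot: [0.052, 0.999, 0.001, 0.001]
ft_force: [1.1, 0.4, 0.7]
grip_width: 0.991
clock 2.2 pos [0.4409 0.0796 0.052 ] yaw 84.02 w 0.991 F [1.1 0.4 0.7] q7 1.24
shift [ 0.0007 -0.0027  0.037 ] turn [0.0014 0.0022 0.0004]
[0.44093588 0.07951322 0.05193571]
```

```bash
python3 -m handwheel '[[[0.0007,-0.0026,0.02,0,0,0,0.085],[0.0007,-0.0026,0.037,0,0,0,0.085],[0.0007,-0.0026,0.037,0,0,0,0.085],[0.0007,-0.0026,0.037,0,0,0,0.085]]]'; python3 go.py .440 .077 .015 84;  python3 -m handwheel '[[[0,0,0,0,0,0,0.06],[0,0,0,0,0,0,0.04],[0,0,0,0,0,0,0.035],[0,0,0,0,0,0,0.035],[0,0,0,0,0,0,0.035],[0,0,0,0,0,0,0.035]]]' 40;  python3 - <<'E'
from h import *
t=manip.camera("top");s=manip.camera("side")
cv2.imwrite("pics/s2c.png",cv2.resize(s[200:350,180:330],None,fx=4,fy=4,interpolation=cv2.INTER_CUBIC))
E
```

```text
clock: 2.75
position: [0.4396, 0.0767, 0.0144]
ee_rot: [0.052, 0.999, 0.0, 0.001]
ft_force: [-0.1, 0.7, 1.1]
grip_width: 0.995
clock 2.75 pos [0.4396 0.0767 0.0144] yaw 84.0 w 0.995 F [-0.1  0.7  1.1] q7 1.28
shift [-0.0004  0.0003 -0.0006] turn [ 0.0008  0.0013 -0.    ]
clock: 3.5
position: [0.4392, 0.0766, 0.0139]
ee_rot: [0.052, 0.999, 0.0, 0.0]
ft_force: [-2.3, -0.4, 6.2]
grip_width: 0.499
```

View pics/s2c.png

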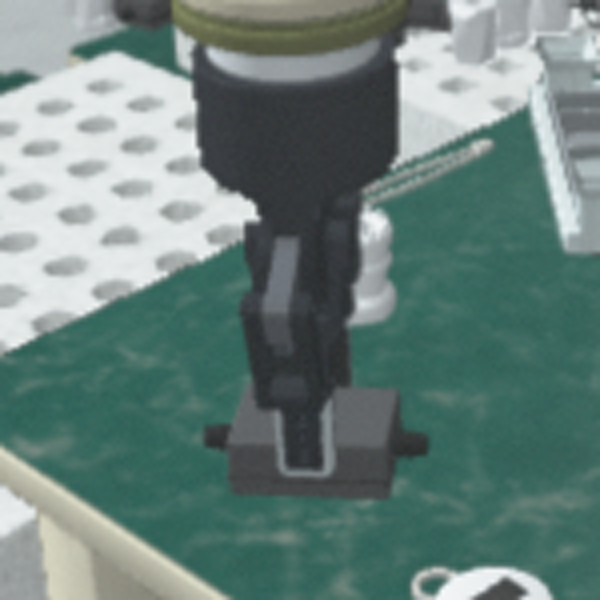

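```bash
python3 -m handwheel '[[[0,0,-0.03,0,0,0,0.035],[0,0,-0.09,0,0,0,0.035],[0,0,-0.12,0,0,0,0.035],[0,0,-0.12,0,0,0,0.035]]]';python3 go.py .6113 .2972 .13 92.9
python3 - <<'E'
from h import *
s=cv2.imread("pics/side0.png")
cv2.imwrite("pics/s_base.png",cv2.resize(s[200:270,305:385],None,fx=8,fy=8,interpolation=cv2.INTER_CUBIC))
E
```

```text
clock: 4.1
position: [0.4402, 0.0769, 0.1355]
ee_rot: [0.052, 0.999, 0.001, 0.002]
ft_force: [0.2, 0.5, -1.8]
grip_width: 0.499
clock 4.1 pos [0.4402 0.0769 0.1355] yaw 84.0 w 0.499 F [ 0.2  0.5 -1.8] q7 1.2
shift [-0.1471  0.237   0.0067] turn [ 0.0023  0.0041 -0.1554]
```

View pics/s_base.png

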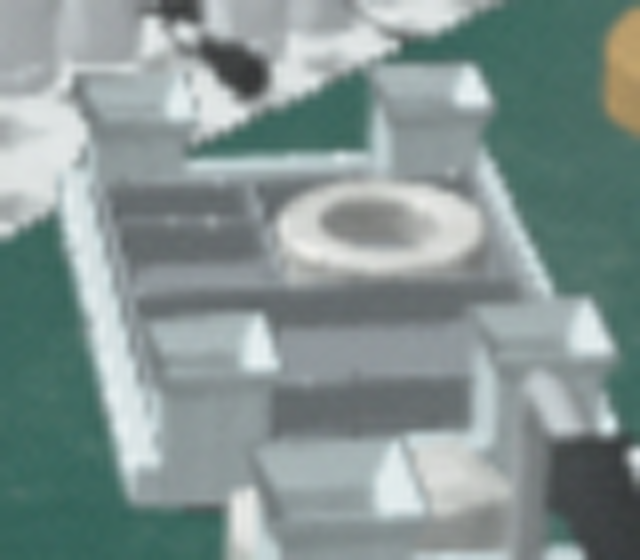

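The side crop shows the base's four socket mouths, near ones at about (210,347) and (545,330) and far ones at (136,99) and (432,88). I cast these onto z=41 mm and check them against the top view.

Run:
```python
from m1 import *
np.set_printoptions(precision=4,suppress=True)
k=8;o=(305,200)
S={(-41,74.5):[(73,75),(183,68),(200,122),(88,130)],(41,74.5):[(372,70),(478,64),(495,103),(383,113)],
(-41,-74.5):[(145,325),(262,315),(278,370),(160,380)],(41,-74.5):[(475,308),(588,298),(617,352),(500,363)]}
m=[];w=[]
for c,p in S.items():
    P=onz("side",up(p,k,o),.041)[:,:2]; m.append(np.array(c)/1000); w.append(P.mean(0))
t,th,r=fit(m,np.array(w));print("base side",t,np.degrees(th),r*1e3)
T={(41,74.5):[(48,97),(155,93),(157,190),(50,200)],(-41,74.5):[(60,372),(162,368),(165,465),(63,470)],
(41,-74.5):[(548,70),(650,62),(653,160),(555,168)],(-41,-74.5):[(560,345),(660,340),(667,435),(565,440)]}
for c in S: print(c,*tri(up([np.mean(S[c],0)],8,o),up([np.mean(T[c],0)],5.5,(150,145))))
print("ring tri",*tri(up([(380,227)],8,o),up([(277,217)],5.5,(150,145))))
```

```text
base side [0.6078 0.3284] 2.903254013074543 [[-0.3193  0.3559]
 [ 0.3123 -0.2239]
 [-0.106  -0.3768]
 [ 0.113   0.2449]]
(-41, 74.5) [0.5638 0.4021 0.0405] 0.0018466244449295893
(41, 74.5) [0.6462 0.4065 0.0402] 0.001342075836801511
(-41, -74.5) [0.5715 0.2535 0.04  ] 0.0016340385652416293
(41, -74.5) [0.6538 0.2571 0.0406] 0.0019109859759017286
ring tri [0.6267 0.3579 0.021 ] 0.00217473161720843
```

```bash
python3 -m handwheel '[[[-0.146,0.237,0,0.002,0.004,-0.155,0.035],[-0.146,0.237,0,0.002,0.004,-0.155,0.035],[-0.146,0.237,0,0.002,0.004,-0.155,0.035],[-0.146,0.237,0,0.002,0.004,-0.155,0.035],[-0.146,0.237,0.02,0.002,0.004,-0.155,0.035],[-0.146,0.237,0.065,0.002,0.004,-0.155,0.035],[-0.146,0.237,0.065,0.002,0.004,-0.155,0.035]]]';python3 -m handwheel '[[[0,0,0,0,0,0,0.035]]]';python3 go.py .6105 .2970 .023 92.9
python3 - <<'E'
from h import *
t=manip.camera("top");s=manip.camera("side")
cv2.imwrite("pics/t3c.png",cv2.resize(t[145:255,150:300],None,fx=5,fy=5,interpolation=cv2.INTER_CUBIC))
cv2.imwrite("pics/s3c.png",cv2.resize(s[150:280,290:410],None,fx=4,fy=4,interpolation=cv2.INTER_CUBIC))
E
```

```text
clock: 4.97
position: [0.6057, 0.2953, 0.0629]
ee_rot: [-0.025, 1.0, -0.003, -0.006]
ft_force: [0.4, -0.1, -0.6]
grip_width: 0.5
clock: 5.1
position: [0.6091, 0.2964, 0.0691]
ee_rot: [-0.025, 1.0, -0.001, -0.002]
ft_force: [0.1, -0.4, -0.0]
grip_width: 0.5
clock 5.1 pos [0.6091 0.2964 0.0691] yaw 92.84 w 0.5 F [ 0.1 -0.4 -0. ] q7 1.21
shift [-0.0016  0.0006  0.0461] turn [-0.0018 -0.0038 -0.0011]
```

View pics/t3c.png

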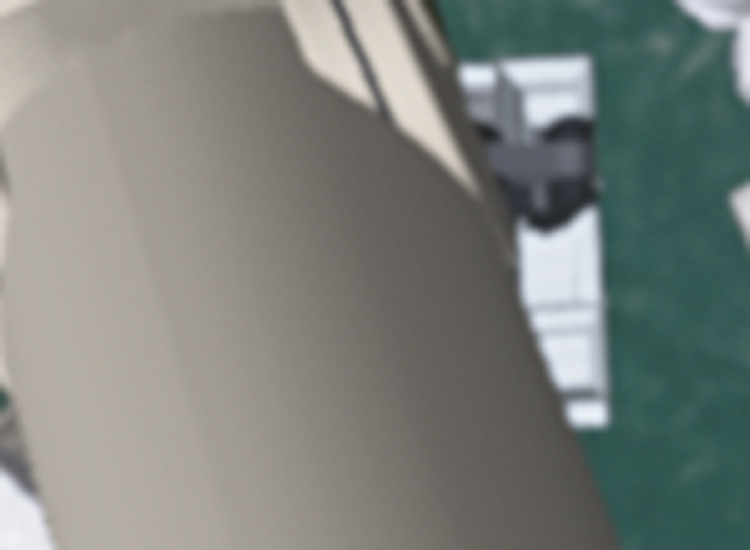

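View pics/s3c.png

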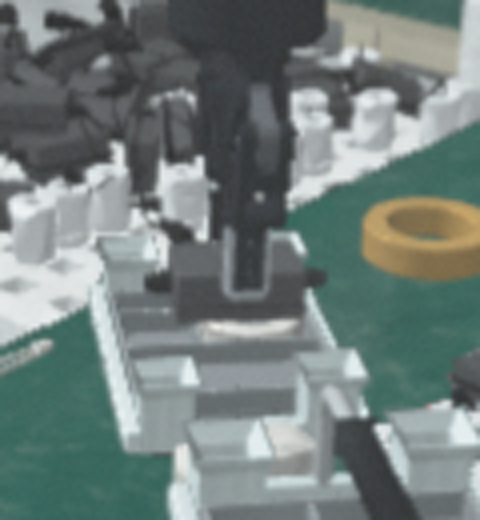

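Run:
```python
from m1 import *
u=up([(178,318),(303,312)],4,(290,150))
a=.6088,.3295; 
for z in(.053,.055):
    P=onz("side",u,z)[:,:2]; th=np.radians(2.92);R=np.array([[np.cos(th),-np.sin(th)],[np.sin(th),np.cos(th)]])
    print(P,(P-[.6078,.3284])@R*1e3)
```

```text
[[0.57974725 0.28767431]
 [0.64290996 0.29133898]] [[-30.09095609 -39.24376369]
 [ 33.1764242  -38.80146013]]
[[0.57932336 0.28353922]
 [0.64218751 0.28718656]] [[-30.72494453 -43.35189426]
 [ 32.24338849 -42.91168134]]
```

```bash
python3 - <<'E'
from h import *
s=manip.camera("side")
im=cv2.resize(s[200:255,310:385],None,fx=10,fy=10,interpolation=cv2.INTER_CUBIC)
im=np.clip(im.astype(float)*1.6,0,255).astype(np.uint8)
cv2.imwrite("pics/s4c.png",im)
E
python3 go.py .6105 .2970 .023 92.9
```

```text
clock 5.25 pos [0.6097 0.297  0.0704] yaw 92.85 w 0.5 F [-0.4 -0.2 -0.7] q7 1.21
shift [-0.0008 -0.      0.0474] turn [-0.0002 -0.0016 -0.0009]
```

View pics/s4c.png

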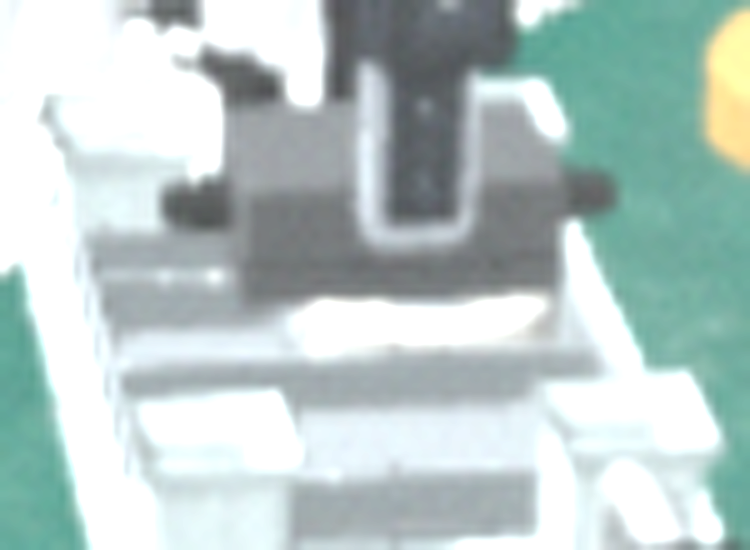

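Run:
```python
from m1 import *
th=np.radians(2.92);R=np.array([[np.cos(th),-np.sin(th)],[np.sin(th),np.cos(th)]])
f=lambda p,z:((onz("side",up(p,10,(310,200)),z)[:,:2]-[.6078,.3284])@R*1e3).round(1)
print("bottom near",f([(245,298),(558,290)],.0565)); print("top near",f([(240,192),(562,187)],.0825));print("top far",f([(228,105),(520,98)],.0825))
o,D=ray("side",[345,225]);print(D)
```

```text
bottom near [[-31.5 -47.4]
 [ 30.6 -50.2]]
top near [[-33.9 -54. ]
 [ 28.6 -58. ]]
top far [[-30.4 -12.1]
 [ 28.8 -14.5]]
[[ 0.11405106  0.89776131 -0.42546091]]
```

```bash
python3 -m handwheel '[[[-0.001,0,0.015,0,-0.001,-0.001,0.035],[-0.001,0,0.03,0,-0.001,-0.001,0.035],[-0.001,0,0.035,0,-0.001,-0.001,0.035],[-0.001,0,0.039,0,-0.001,-0.001,0.035],[-0.001,0,0.042,0,-0.001,-0.001,0.035],[-0.001,0,0.044,0,-0.001,-0.001,0.035]]]';python3 go.py .6105 .2970 .023 92.9
python3 - <<'E'
from h import *
s=manip.camera("side")
im=cv2.resize(s[200:255,310:385],None,fx=10,fy=10,interpolation=cv2.INTER_CUBIC)
cv2.imwrite("pics/s5c.png",im)
print(manip.get_obs()['ft_force'],manip.get_obs()['position'])
E
```

```text
clock: 6.0
position: [0.6098, 0.2969, 0.0244]
ee_rot: [-0.026, 1.0, -0.001, -0.001]
ft_force: [-0.0, -0.1, -0.6]
grip_width: 0.498
clock 6.0 pos [0.6098 0.2969 0.0244] yaw 92.93 w 0.498 F [-0.  -0.1 -0.6] q7 1.22
shift [-0.0008  0.0001  0.0014] turn [-0.0015 -0.0028  0.0006]
[ 0.41235376 -0.50912005 -1.20344427] [0.6096413  0.29680937 0.02414859]
```

View pics/s5c.png

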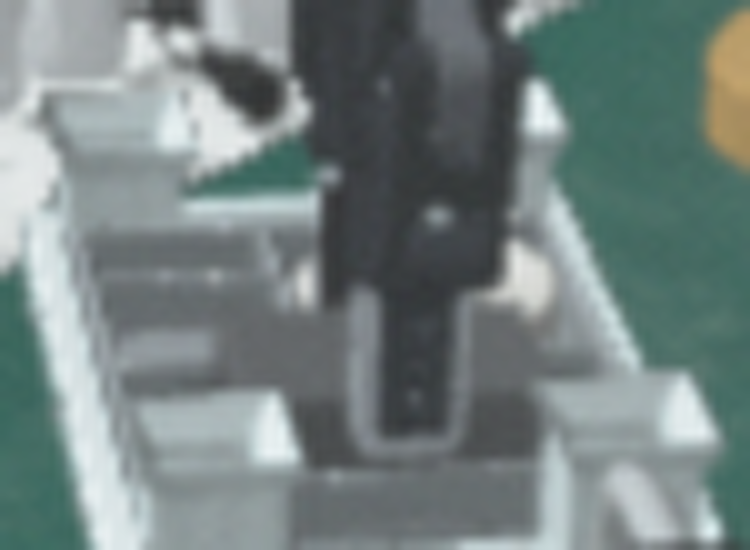

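```bash
python3 -m handwheel '[[[0,0,0.001,0,0,0,0.035],[0,0,0.0016,0,0,0,0.035],[0,0,0.0016,0,0,0,0.035]]]';python3 -m handwheel '[[[0,0,0,0,0,0,0.048],[0,0,0,0,0,0,0.058],[0,0,0,0,0,0,0.058],[0,0,-0.03,0,0,0,0.06],[0,0,-0.08,0,0,0,0.07],[0,0,-0.13,0,0,0,0.07]]]';python3 go.py .4540 .2016 .12 2.9
```

```text
clock: 6.42
position: [0.6097, 0.2968, 0.0228]
ee_rot: [-0.026, 1.0, -0.001, -0.001]
ft_force: [-0.5, 0.1, -0.4]
grip_width: 0.498
clock: 7.18
position: [0.6098, 0.2969, 0.1541]
ee_rot: [-0.026, 1.0, -0.001, -0.002]
ft_force: [-0.4, 1.7, 0.0]
grip_width: 0.818
clock 7.175 pos [0.6098 0.2969 0.1541] yaw 92.93 w 0.818 F [-0.4  1.7  0. ] q7 1.2
shift [ 0.1604 -0.0871  0.0348] turn [ 1.3000e-03 -4.1000e-03 -1.5703e+00]
```

```bash
python3 -m handwheel '[[[0.16,-0.087,0,0,0,1.57,0.075],[0.16,-0.087,0,0,0,1.57,0.075],[0.16,-0.087,0,0,0,1.57,0.075],[0.16,-0.087,0,0,0,1.57,0.075],[0.16,-0.087,0.02,0,0,1.57,0.075],[0.16,-0.087,0.034,0,0,1.57,0.075],[0.16,-0.087,0.034,0,0,1.57,0.075],[0.16,-0.087,0.034,0,0,1.57,0.075]]]';python3 go.py .4540 .2016 .12 2.9;python3 - <<'E'
from h import *
t=manip.camera("top")
im=cv2.resize(t[145:310,150:310],None,fx=4,fy=4,interpolation=cv2.INTER_CUBIC)
cv2.imwrite("pics/t6.png",im)
E
```

```text
clock: 8.18
position: [0.4545, 0.2018, 0.1193]
ee_rot: [0.665, 0.747, -0.002, -0.001]
ft_force: [0.3, 0.7, 0.5]
grip_width: 0.885
clock 8.175 pos [0.4545 0.2018 0.1193] yaw 6.63 w 0.885 F [0.3 0.7 0.5] q7 -0.32
shift [-0.0002 -0.0006 -0.0007] turn [-0.0032  0.0015  0.065 ]
```

View pics/t6.png

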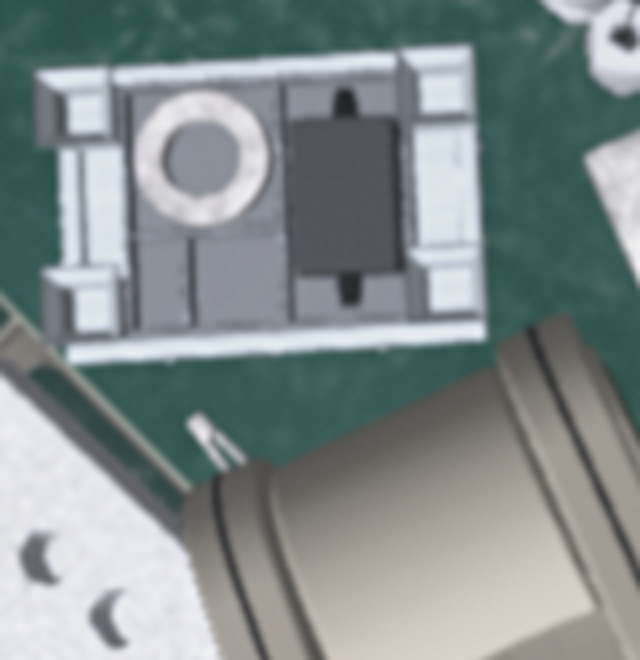

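```bash
python3 -m handwheel '[[[0,-0.0006,0.03,-0.003,0.0015,0.065,0.075],[0,-0.0006,0.06,-0.003,0.0015,0.065,0.075],[0,-0.0006,0.06,-0.003,0.0015,0.065,0.075],[0,-0.0006,0.06,-0.003,0.0015,0.065,0.075]]]';python3 go.py .4540 .2016 .025 2.9;python3 - <<'E'
from h import *
s=manip.camera("side")
im=cv2.resize(s[190:300,215:325],None,fx=5,fy=5,interpolation=cv2.INTER_CUBIC)
cv2.imwrite("pics/s7.png",im)
E
```

```text
clock: 8.72
position: [0.4544, 0.2019, 0.0604]
ee_rot: [0.686, 0.727, 0.0, 0.0]
ft_force: [-1.2, 0.2, 0.3]
grip_width: 0.878
clock 8.725 pos [0.4544 0.2019 0.0604] yaw 3.33 w 0.878 F [-1.2  0.2  0.3] q7 -0.34
shift [-0.0003 -0.0004  0.0354] turn [ 0.0008 -0.0005  0.0075]
```

View pics/s7.png

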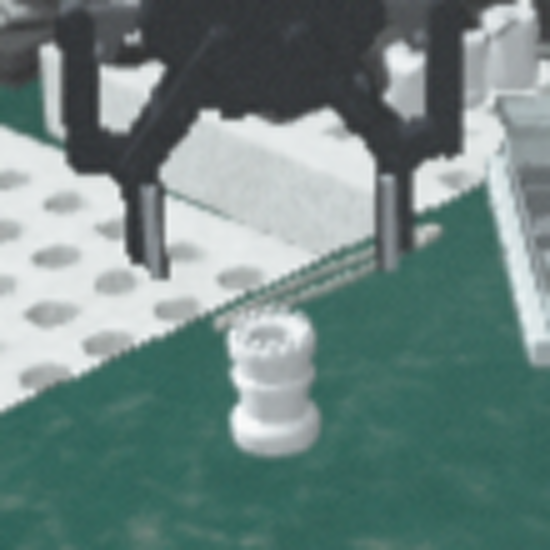

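```bash
python3 - <<'E'
from m1 import *
print(onz("side",up([(275,457)],5,(215,190)),0), onz("side",up([(271,332)],5,(215,190)),.046),onz("top",up([(93.5,214.5)],4,(270,235)),.046))
E
python3 -m handwheel '[[[0,-0.0004,0.02,0,0,0.007,0.075],[0,-0.0004,0.035,0,0,0.007,0.075],[0,-0.0004,0.035,0,0,0.007,0.075],[0,-0.0004,0.035,0,0,0.007,0.05],[0,-0.0004,0.035,0,0,0.007,0.03],[0,-0.0004,0.035,0,0,0.007,0.02],[0,-0.0004,0.035,0,0,0.007,0.02],[0,-0.0004,0.035,0,0,0.007,0.02]]]' 40;python3 go.py .4540 .2016 .025 2.9
```

```text
[[0.45259039 0.18524605 0.        ]] [[0.45272291 0.19666862 0.046     ]] [[0.45411921 0.20132306 0.046     ]]
clock: 9.78
position: [0.4537, 0.2019, 0.0251]
ee_rot: [0.689, 0.725, 0.0, -0.0]
ft_force: [-2.6, -0.4, 6.5]
grip_width: 0.346
clock 9.775 pos [0.4537 0.2019 0.0251] yaw 2.86 w 0.346 F [-2.6 -0.4  6.5] q7 -0.32
shift [-0.0003  0.0003  0.0001] turn [ 0.0004 -0.0007 -0.0006]
```

```bash
python3 - <<'E'
from m1 import *
# divider centre lines, tops z=.022: left line x~191, right line ~290(mid), upper line y~237
print(onz("top",up([(191,281),(290,281)],4,(150,145)),.022))
print(onz("top",up([(240,237),(243,326)],4,(150,145)),.022))
th=np.radians(2.92);R=np.array([[np.cos(th),-np.sin(th)],[np.sin(th),np.cos(th)]])
for p in[(191,281),(290,281),(240,237),(243,326)]:
    print(p,((onz("top",up([p],4,(150,145)),.022)[:,:2]-[.6096,.3297])@R*1e3).round(1))
E
python3 -m handwheel '[[[0,0,-0.03,0,0,0,0.02],[0,0,-0.08,0,0,0,0.02],[0,0,-0.1,0,0,0,0.02],[0,0,-0.1,0,0,0,0.02]]]'; python3 go.py .5766 .3427 .10 2.92
```

```text
[[0.57593518 0.36135837 0.022     ]
 [0.57566192 0.3200918  0.022     ]]
[[0.59419977 0.34109924 0.022     ]
 [0.55703081 0.33949873 0.022     ]]
(191, 281) [[-32.   33.3]]
(290, 281) [[-34.4  -7.9]]
(240, 237) [[-14.8  12.2]]
(243, 326) [[-52.   12.5]]
clock: 10.28
position: [0.4543, 0.2023, 0.1259]
ee_rot: [0.689, 0.725, 0.002, 0.0]
ft_force: [0.1, 0.4, -1.0]
grip_width: 0.347
clock 10.275 pos [0.4543 0.2023 0.1259] yaw 2.87 w 0.347 F [ 0.1  0.4 -1. ] q7 -0.39
shift [0.134  0.1292 0.0265] turn [ 0.0025 -0.0023 -0.0008]
```

```bash
python3 -m handwheel '[[[0.134,0.129,0,0.002,-0.002,0,0.02],[0.134,0.129,0,0.002,-0.002,0,0.02],[0.134,0.129,0,0.002,-0.002,0,0.02],[0.134,0.129,0.03,0.002,-0.002,0,0.02],[0.134,0.129,0.06,0.002,-0.002,0,0.02],[0.134,0.129,0.06,0.002,-0.002,0,0.02],[0.134,0.129,0.06,0.002,-0.002,0,0.02]]]';python3 go.py .5766 .3427 .035 2.92
python3 - <<'E'
from h import *
t=manip.camera("top");s=manip.camera("side")
cv2.imwrite("pics/t8c.png",cv2.resize(t[145:255,150:300],None,fx=5,fy=5,interpolation=cv2.INTER_CUBIC))
cv2.imwrite("pics/s8c.png",cv2.resize(s[180:270,290:390],None,fx=6,fy=6,interpolation=cv2.INTER_CUBIC))
E
python3 go.py .5766 .3427 .035 2.92
```

```text
clock: 11.15
position: [0.5758, 0.3419, 0.0648]
ee_rot: [0.689, 0.724, -0.001, 0.0]
ft_force: [0.2, 1.0, -0.1]
grip_width: 0.345
clock 11.15 pos [0.5758 0.3419 0.0648] yaw 2.85 w 0.345 F [ 0.2  1.  -0.1] q7 -0.38
shift [0.0008 0.0009 0.0298] turn [-0.0018  0.0019 -0.0012]
clock 11.25 pos [0.5762 0.3423 0.0658] yaw 2.85 w 0.343 F [-0.6 -0.5 -0.5] q7 -0.38
shift [0.0004 0.0004 0.0308] turn [-0.0005  0.0008 -0.0011]
```

View pics/s8c.png

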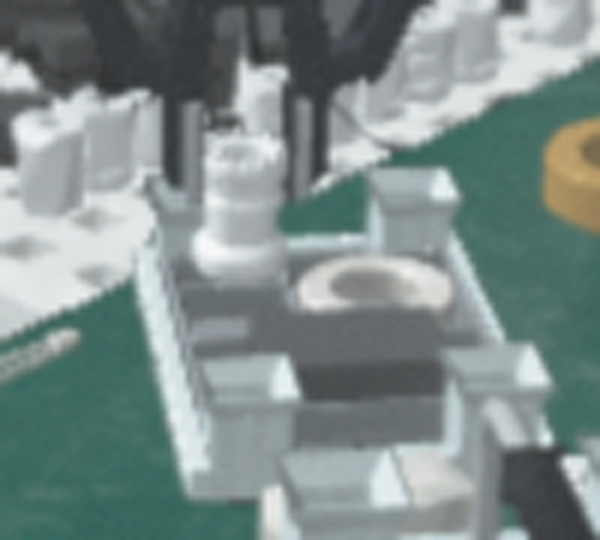

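```bash
python3 - <<'E'
from m1 import *
th=np.radians(2.92);R=np.array([[np.cos(th),-np.sin(th)],[np.sin(th),np.cos(th)]])
for z in(.0395,.041): print(((onz("side",up([(240,284)],6,(290,180)),z)[:,:2]-[.6078,.3284])@R*1e3).round(1), "expect -31.5,-2")
E
python3 -m handwheel '[[[0.0004,0.0004,0.012,0,0.001,-0.001,0.02],[0.0004,0.0004,0.018,0,0.001,-0.001,0.02],[0.0004,0.0004,0.022,0,0.001,-0.001,0.02],[0.0004,0.0004,0.026,0,0.001,-0.001,0.02],[0.0004,0.0004,0.0285,0,0.001,-0.001,0.02],[0.0004,0.0004,0.0285,0,0.001,-0.001,0.02]]]';python3 go.py .5766 .3427 .0345 2.92
```

```text
[[-33.7  -0.1]] expect -31.5,-2
[[-34.1  -3.3]] expect -31.5,-2
clock: 12.0
position: [0.5758, 0.3423, 0.0357]
ee_rot: [0.689, 0.725, -0.001, -0.0]
ft_force: [0.3, 0.6, -0.5]
grip_width: 0.341
clock 12.0 pos [0.5758 0.3423 0.0357] yaw 2.92 w 0.341 F [ 0.3  0.6 -0.5] q7 -0.37
shift [0.0003 0.0008 0.0012] turn [-0.0024  0.0011  0.    ]
```

```bash
python3 -m handwheel '[[[0,0.0005,0.001,0,0,0,0.02],[0,0.0005,0.0016,0,0,0,0.02],[0,0.0005,0.0016,0,0,0,0.02]]]';python3 -m handwheel '[[[0,0,0,0,0,0,0.03],[0,0,0,0,0,0,0.04],[0,0,0,0,0,0,0.045],[0,0,-0.02,0,0,0,0.05],[0,0,-0.07,0,0,0,0.06],[0,0,-0.13,0,0,0,0.06],[0,0,-0.18,0,0,0,0.06]]]';python3 go.py .6252 -.0042 .22 3.3
```

```text
clock: 12.38
position: [0.5764, 0.3424, 0.0342]
ee_rot: [0.689, 0.725, -0.001, -0.0]
ft_force: [-0.3, -0.6, -0.4]
grip_width: 0.346
clock: 13.25
position: [0.5771, 0.3425, 0.2186]
ee_rot: [0.689, 0.725, 0.0, -0.0]
ft_force: [1.4, 0.3, 0.9]
grip_width: 0.7
clock 13.25 pos [0.5771 0.3425 0.2186] yaw 2.9 w 0.7 F [1.4 0.3 0.9] q7 -0.41
shift [-0.3486  0.0305 -0.0016] turn [ 0.0003 -0.0006 -0.007 ]
```

```bash
python3 -m handwheel '[[[-0.3486,0.0305,0,0,0,-0.007,0.06],[-0.3486,0.0305,0,0,0,-0.007,0.06],[-0.3486,0.0305,0,0,0,-0.007,0.06],[-0.3486,0.0305,0,0,0,-0.007,0.06],[-0.3486,0.0305,0,0,0,-0.007,0.06],[-0.3486,0.0305,0,0,0,-0.007,0.06],[-0.3486,0.0305,0,0,0,-0.007,0.06]]]'
python3 - <<'E'
from h import *
t=manip.camera("top");s=manip.camera("side")
cv2.imwrite("pics/t9c.png",cv2.resize(t[145:255,150:300],None,fx=5,fy=5,interpolation=cv2.INTER_CUBIC))
cv2.imwrite("pics/s9c.png",cv2.resize(s[190:390,290:450],None,fx=4,fy=4,interpolation=cv2.INTER_CUBIC)[:,:])
cv2.imwrite("pics/s9t.png",cv2.resize(s[230:340,325:450],None,fx=6,fy=6,interpolation=cv2.INTER_CUBIC)[:,:])
E
python3 go.py .6245 -.0042 .16 3.3
```

```text
clock: 14.12
position: [0.6251, -0.0087, 0.2163]
ee_rot: [0.689, 0.725, -0.001, 0.001]
ft_force: [0.3, 0.5, 1.1]
grip_width: 0.699
clock 14.225 pos [ 0.6251 -0.0037  0.2156] yaw 3.3 w 0.706 F [-0.6  0.5 -0.8] q7 0.15
shift [-0.0005 -0.0006  0.0556] turn [-0.0011  0.0002  0.0001]
```

View pics/t9c.png

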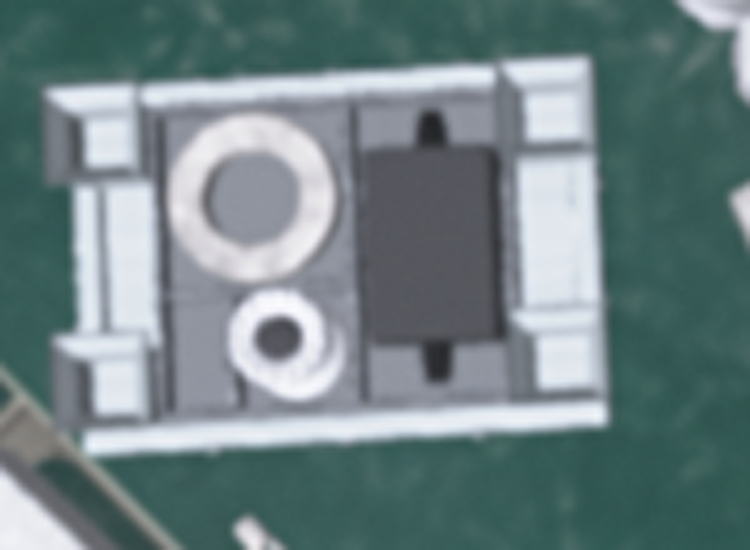

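View pics/s9t.png

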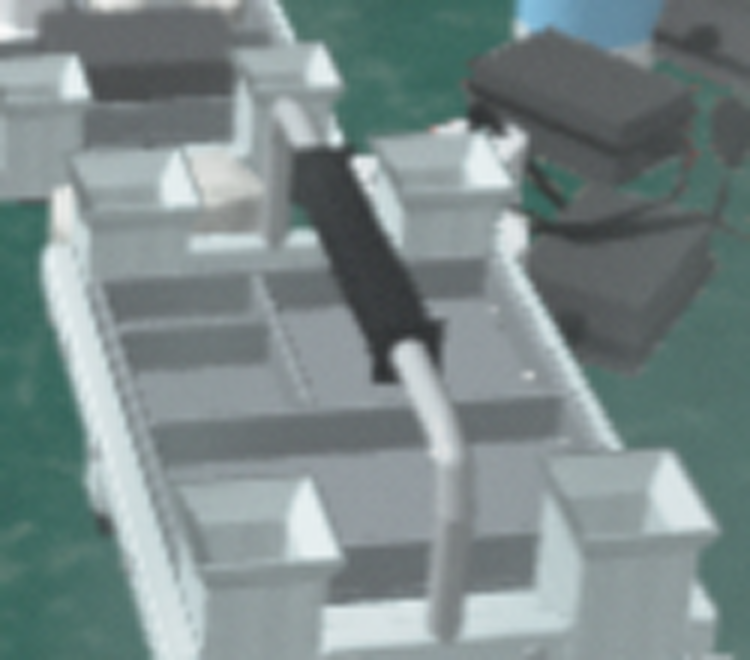

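Run:
```python
from m1 import *
np.set_printoptions(precision=4,suppress=True)
k=6;o=(325,230)
S={(-41,74.5):[(70,160),(182,148),(200,207),(90,217)],(41,74.5):[(372,142),(488,132),(515,185),(405,197)],
(-41,-74.5):[(180,487),(308,475),(340,555),(200,568)],(41,-74.5):[(545,460),(675,450),(717,528),(580,540)]}
T={(41,74.5):[(53,101),(162,95),(167,203),(62,212)],(-41,74.5):[(75,392),(180,387),(188,487),(83,495)],
(41,-74.5):[(581,70),(692,62),(703,168),(590,178)],(-41,-74.5):[(610,357),(717,350),(729,458),(618,465)]}
m=[];w=[];q=[]
for c,p in S.items():
    P=onz("side",up(p,k,o),.107)[:,:2]; m.append(np.array(c)/1000); w.append(P.mean(0))
    a=tri(up([np.mean(p,0)],k,o),up([np.mean(T[c],0)],5.5,(355,125)));q.append(a[0][:2]);print(c,*a)
t,th,r=fit(m,np.array(w));print("topf side",t,np.degrees(th),r*1e3)
t,th,r=fit(m,np.array(q));print("topf tri",t,np.degrees(th),r*1e3)
s=manip.camera("side")
cv2.imwrite("pics/s9b.png",cv2.resize(s[195:265,300:390],None,fx=7,fy=7,interpolation=cv2.INTER_CUBIC))
print(manip.get_obs()['position'])
```

```text
(-41, 74.5) [0.5797 0.0679 0.106 ] 0.0025831076556460416
(41, 74.5) [0.6608 0.0726 0.1065] 0.0016117492101963002
(-41, -74.5) [ 0.5881 -0.0814  0.1073] 0.0023272764099054326
(41, -74.5) [ 0.6698 -0.0762  0.1069] 0.0015654309183792837
topf side [ 0.6235 -0.0048] 3.4883844653754483 [[ 0.1853 -0.8374]
 [-0.0999 -0.3493]
 [-0.071   0.8205]
 [-0.0144  0.3661]]
topf tri [ 0.6246 -0.0043] 3.355629752360475 [[ 0.4103  0.2518]
 [-0.3521  0.1023]
 [ 0.0498 -0.3684]
 [-0.1081  0.0143]]
[ 0.6251 -0.0027  0.2153]
```

View pics/s9b.png

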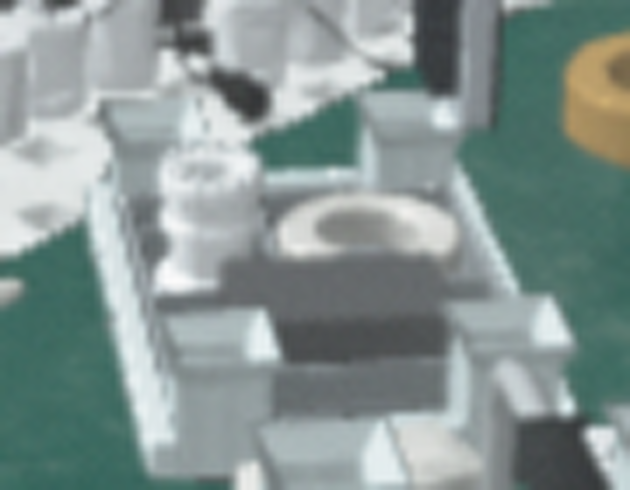

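```bash
python3 - <<'E'
from m1 import *
p=tri(up([(211,168)],7,(300,195)),up([(276,338)],5,(150,145)));print(p,"expect .5766 .3424 .055")
print(tri(up([(173,234)],3.5,(220,190)),up([(93,214)],4,(270,235))))
E
python3 -m handwheel '[[[-0.0015,-0.0005,0.03,0,0,0,0.06],[-0.0015,-0.0005,0.055,0,0,0,0.06],[-0.0015,-0.0005,0.055,0,0,0,0.06]]]'
python3 - <<'E'
from h import *
t=manip.camera("top");s=manip.camera("side")
cv2.imwrite("pics/s10.png",cv2.resize(s[170:360,310:450],None,fx=4,fy=3.15 and 4,interpolation=cv2.INTER_CUBIC)[:600])
E
python3 go.py .6246 -.0043 .1065 3.3
```

```text
(array([0.57642594, 0.34319914, 0.05088518]), np.float64(0.00145575466695215)) expect .5766 .3424 .055
(array([0.45359081, 0.20170162, 0.04218712]), np.float64(0.0013140439562248074))
clock: 14.65
position: [0.6233, -0.0037, 0.1581]
ee_rot: [0.685, 0.728, -0.002, -0.002]
ft_force: [-0.7, -0.6, -0.3]
grip_width: 0.702
clock 14.75 pos [ 0.6248 -0.0045  0.1605] yaw 3.41 w 0.701 F [ 0.4  0.3 -0.1] q7 0.17
shift [ 0.0003 -0.0001  0.054 ] turn [-0.0015  0.0007  0.0019]
```

View pics/s10.png

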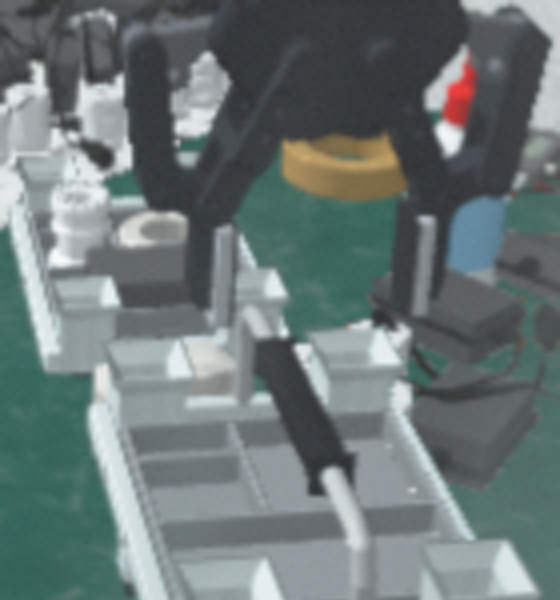

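```bash
python3 -m handwheel '[[[0.0003,0,0.03,-0.0015,0.0007,0,0.06],[0.0003,0,0.054,-0.0015,0.0007,0,0.06],[0.0003,0,0.054,-0.0015,0.0007,0,0.06],[0.0003,0,0.054,-0.0015,0.0007,0,0.05],[0.0003,0,0.054,-0.0015,0.0007,0,0.03],[0.0003,0,0.054,-0.0015,0.0007,0,0.005],[0.0003,0,0.054,-0.0015,0.0007,0,0.005],[0.0003,0,0.054,-0.0015,0.0007,0,0.005]]]' 90; python3 -m handwheel '[[[0,0,0,0,0,0,0.005],[0,0,0,0,0,0,0.005]]]'; python3 go.py .6246 -.0043 .1065 3.3
```

```text
clock: 15.75
position: [0.6249, -0.0053, 0.1064]
ee_rot: [0.686, 0.727, 0.0, 0.0]
ft_force: [-1.2, 0.3, 6.2]
grip_width: 0.151
clock: 16.0
position: [0.6249, -0.0053, 0.1064]
ee_rot: [0.686, 0.727, 0.0, 0.0]
ft_force: [-0.6, 1.1, 6.6]
grip_width: 0.145
clock 16.0 pos [ 0.6249 -0.0053  0.1064] yaw 3.33 w 0.145 F [-0.6  1.1  6.6] q7 0.19
shift [ 0.001  -0.0003 -0.0001] turn [0.0009 0.     0.0005]
```

```bash
python3 -m handwheel '[[[0,0,-0.01,0,0,0,0.005],[0,0,-0.03,0,0,0,0.005],[0,0,-0.06,0,0,0,0.005],[0,0,-0.09,0,0,0,0.005],[0,0,-0.095,0,0,0,0.005],[0,0,-0.095,0,0,0,0.005],[0,0,-0.095,0,0,0,0.005]]]'
python3 - <<'E'
from h import *
t=manip.camera("top");s=manip.camera("side")
cv2.imwrite("pics/t11.png",t);cv2.imwrite("pics/s11.png",s)
E
python3 go.py .6088 .3295 .20 2.92
```

```text
clock: 16.88
position: [0.6237, -0.0052, 0.1991]
ee_rot: [0.686, 0.727, -0.001, -0.001]
ft_force: [-1.0, 0.7, -5.6]
grip_width: 0.145
clock 16.975 pos [ 0.6238 -0.0053  0.1993] yaw 3.32 w 0.142 F [ 0.4  0.3 -5.6] q7 0.16
shift [ 0.3351  0.0044 -0.0008] turn [-0.0026  0.0005  0.007 ]
```

View pics/s11.png

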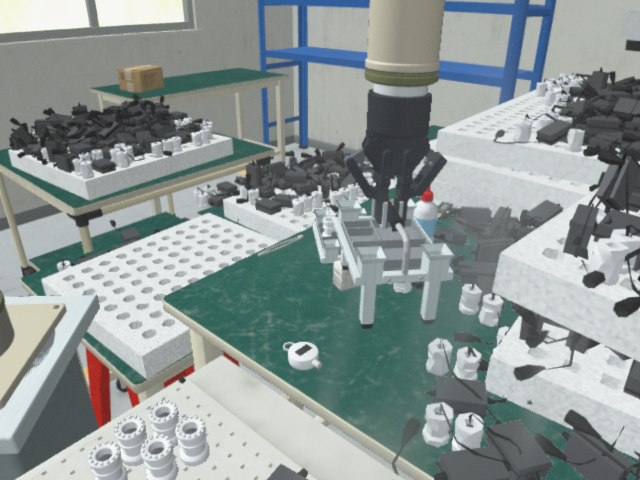

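View pics/t11.png

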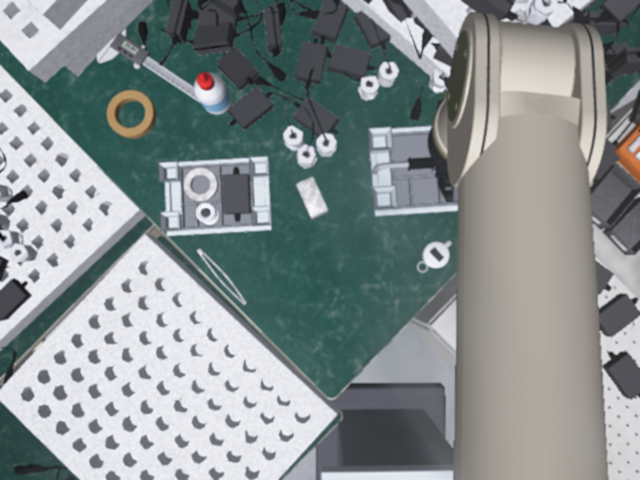

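```bash
python3 -m handwheel '[[[0.02,0,0,0,0,0,0.005],[0.06,0.001,0,0,0,0,0.005],[0.105,0.002,0,0,0,0.003,0.005],[0.15,0.003,0,0,0,0.006,0.005],[0.195,0.004,0,0,0,0.007,0.005],[0.24,0.0044,0,0,0,0.007,0.005],[0.28,0.0044,0,0,0,0.007,0.005],[0.31,0.0044,0,0,0,0.007,0.005]]]'; python3 go.py .6088 .3287 .18 2.92
```

```text
clock: 17.98
position: [0.6094, 0.3081, 0.1996]
ee_rot: [0.688, 0.726, -0.001, -0.001]
ft_force: [0.2, -0.4, -5.3]
grip_width: 0.143
clock 17.975 pos [0.6094 0.3081 0.1996] yaw 3.08 w 0.143 F [ 0.2 -0.4 -5.3] q7 -0.33
shift [0.0206 0.0006 0.0196] turn [-0.002  -0.0003  0.0029]
```

```bash
python3 -m handwheel '[[[0.015,0.0006,0,-0.002,0,0.003,0.005],[0.0206,0.0006,0.01,-0.002,0,0.003,0.005],[0.0206,0.0006,0.0196,-0.002,0,0.003,0.005],[0.0206,0.0006,0.0196,-0.002,0,0.003,0.005],[0.0206,0.0006,0.0196,-0.002,0,0.003,0.005]]]'; python3 go.py .6088 .3287 .165 2.92;  python3 - <<'E'
from h import *
t=manip.camera("top");s=manip.camera("side")
cv2.imwrite("pics/t12.png",t);cv2.imwrite("pics/s12.png",s)
cv2.imwrite("pics/t12c.png",cv2.resize(t[135:255,145:305],None,fx=5,fy=5,interpolation=cv2.INTER_CUBIC))
cv2.imwrite("pics/s12c.png",cv2.resize(s[160:280,290:410],None,fx=5,fy=5,interpolation=cv2.INTER_CUBIC))
E
python3 go.py .6088 .3287 .165 2.92
```

```text
clock: 18.6
position: [0.6107, 0.3239, 0.181]
ee_rot: [0.69, 0.723, 0.0, 0.001]
ft_force: [1.0, -0.1, -5.6]
grip_width: 0.145
clock 18.6 pos [0.6107 0.3239 0.181 ] yaw 2.67 w 0.145 F [ 1.  -0.1 -5.6] q7 -0.35
shift [ 0.0048 -0.0017  0.016 ] turn [ 0.0015  0.0005 -0.0044]
clock 18.7 pos [0.6107 0.3245 0.1814] yaw 2.7 w 0.146 F [ 0.5 -0.2 -6. ] q7 -0.35
shift [ 0.0043 -0.0017  0.0163] turn [ 0.002  -0.0001 -0.0038]
```

View pics/s12c.png

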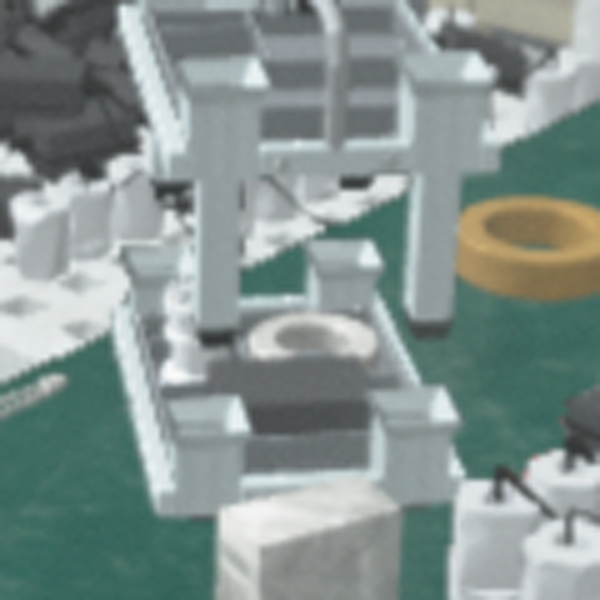

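View pics/t12c.png

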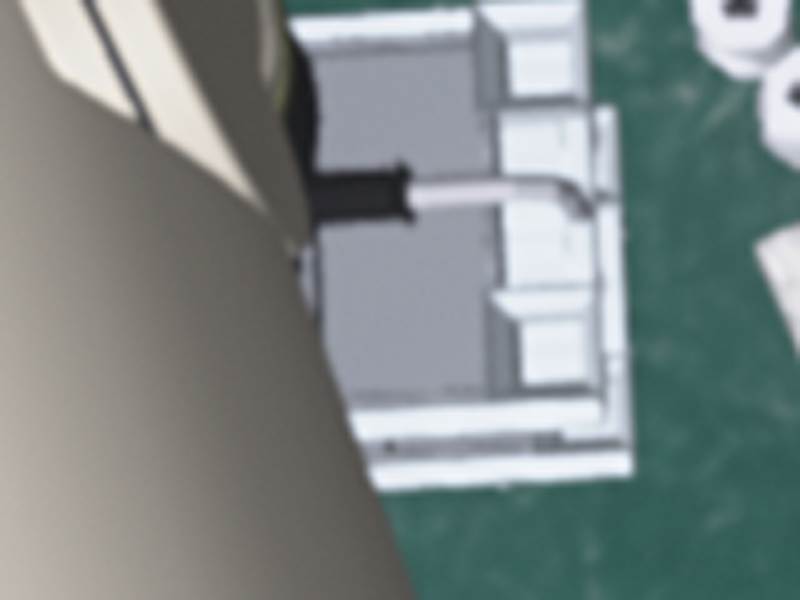

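Run:
```python
from m1 import *
np.set_printoptions(precision=4,suppress=True)
th=np.radians(2.92);R=np.array([[np.cos(th),-np.sin(th)],[np.sin(th),np.cos(th)]])
b=np.array([.6088,.3295])
k=5;o=(290,160);ot=(145,135)
S={(-41,-74.5):([(175,65),(257,55),(270,90),(188,100)],[(490,295),(595,288),(600,390),(497,397)]),
(41,-74.5):([(400,58),(482,50),(497,80),(414,90)],[(475,5),(583,0),(588,100),(482,107)])}
z=.1814-.1064+.107
for c,(p,t) in S.items():
    u=up([np.mean(p,0)],k,o);v=up([np.mean(t,0)],k,ot)
    a=tri(u,v);print(c,a, "base-rel tri",(a[0][:2]-b)@R*1e3,"side@z",(onz("side",u,z)[0,:2]-[.6078,.3284])@R*1e3,"top@z",(onz("top",v,z)[0,:2]-[.6096,.3297])@R*1e3)
# feet near bottom edges (side) at z=.075 ; expected y=-74.5-~7.5
for q in ([(197,344),(238,339)],[(408,334),(450,329)]):
    print("feet",((onz("side",up(q,k,o),z-.107)[:,:2]-[.6078,.3284])@R*1e3).round(1))
```

```text
(-41, -74.5) (array([0.5745, 0.2489, 0.1797]), np.float64(0.0017878740567534497)) base-rel tri [-38.402  -78.7594] side@z [-39.2329 -84.2294] top@z [-38.6093 -79.2575]
(41, -74.5) (array([0.6569, 0.253 , 0.1802]), np.float64(0.0009618878109795344)) base-rel tri [ 44.1566 -78.8365] side@z [ 43.3769 -83.1554] top@z [ 43.4093 -79.2742]
feet [[-46.2 -80.3]
 [-30.2 -77.6]]
feet [[ 35.1 -79.8]
 [ 52.1 -77.1]]
```

```bash
python3 -m handwheel '[[[0.0045,-0.0023,0,0.002,0,-0.002,0.005],[0.0045,-0.0023,0.01,0.002,0,-0.002,0.005],[0.0045,-0.0023,0.02,0.002,0,-0.002,0.005],[0.0045,-0.0023,0.025,0.002,0,-0.002,0.005],[0.0045,-0.0023,0.025,0.002,0,-0.002,0.005],[0.0045,-0.0023,0.025,0.002,0,-0.002,0.005]]]';  python3 - <<'E'
from h import *
t=manip.camera("top");s=manip.camera("side")
cv2.imwrite("pics/t13c.png",cv2.resize(t[135:255,145:305],None,fx=5,fy=5,interpolation=cv2.INTER_CUBIC))
cv2.imwrite("pics/s13c.png",cv2.resize(s[165:275,300:400],None,fx=6,fy=5.4 and 6,interpolation=cv2.INTER_CUBIC)[:600])
E
python3 go.py .6084 .3289 .14 2.92
```

```text
clock: 19.45
position: [0.608, 0.3294, 0.1561]
ee_rot: [0.689, 0.725, -0.0, -0.0]
ft_force: [0.8, 0.6, -4.8]
grip_width: 0.14
clock 19.55 pos [0.6081 0.3294 0.1562] yaw 2.86 w 0.145 F [-1.1 -0.3 -4.9] q7 -0.35
shift [-0.0005  0.0003  0.0162] turn [-0.0001 -0.     -0.001 ]
```

View pics/s13c.png

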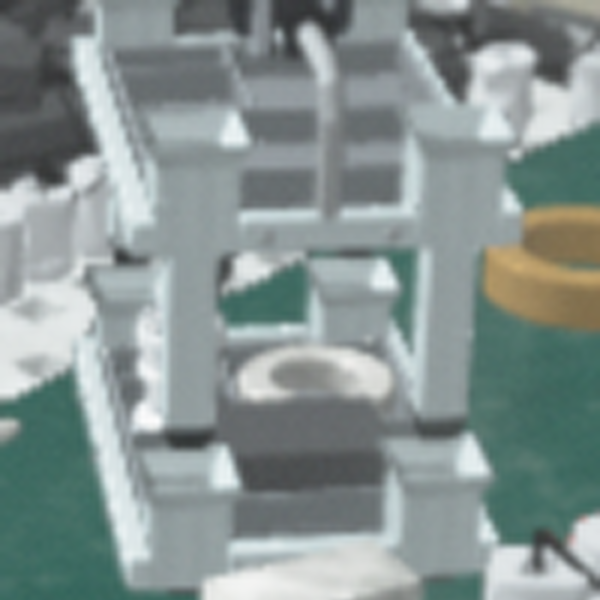

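View pics/t13c.png

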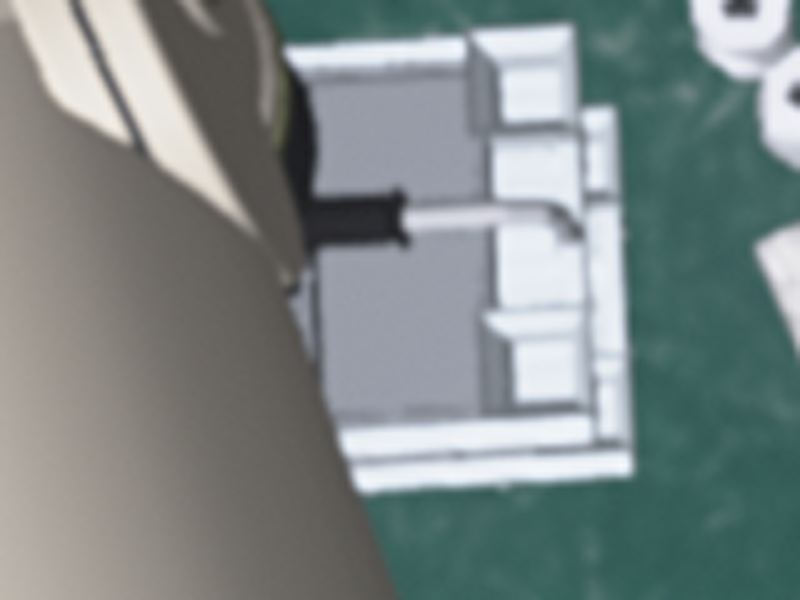

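Run:
```python
from m1 import *
np.set_printoptions(precision=4,suppress=True)
th=np.radians(2.92);R=np.array([[np.cos(th),-np.sin(th)],[np.sin(th),np.cos(th)]])
b=np.array([.6088,.3295])
S={(-41,-74.5):([(142,107),(235,100),(248,145),(155,155)],[(482,315),(583,308),(590,410),(487,417)]),
(41,-74.5):([(405,108),(495,100),(515,140),(420,150)],[(466,32),(573,25),(580,125),(473,132)])}
z=.1562-.1064+.107
for c,(p,t) in S.items():
    u=up([np.mean(p,0)],6,(300,165));v=up([np.mean(t,0)],5,(145,135))
    a=tri(u,v);print(c,a, "tri",(a[0][:2]-b)@R*1e3,"side@z",(onz("side",u,z)[0,:2]-[.6078,.3284])@R*1e3,"top@z",(onz("top",v,z)[0,:2]-[.6096,.3297])@R*1e3)
for q in ([(168,445),(213,439)],[(417,434),(467,428)]):
    print("feet",((onz("side",up(q,6,(300,165)),z-.107)[:,:2]-[.6078,.3284])@R*1e3).round(1))
```

```text
(-41, -74.5) (array([0.5716, 0.2544, 0.1574]), np.float64(0.0015669458179862579)) tri [-40.9762 -73.1195] side@z [-40.4966 -70.6411] top@z [-40.9259 -73.28  ]
(41, -74.5) (array([0.6542, 0.2587, 0.1553]), np.float64(0.0025118361354231028)) tri [ 41.7473 -72.9814] side@z [ 40.4519 -76.3455] top@z [ 41.8691 -73.4938]
feet [[-47.7 -73.6]
 [-32.7 -70.9]]
feet [[ 33.5 -74.1]
 [ 50.6 -71.5]]
```

```bash
python3 -m handwheel '[[[-0.001,0.0002,0.004,0,0,-0.001,0.005],[-0.001,0.0002,0.008,0,0,-0.001,0.005],[-0.001,0.0002,0.012,0,0,-0.001,0.005],[-0.001,0.0002,0.015,0,0,-0.001,0.005],[-0.001,0.0002,0.018,0,0,-0.001,0.005],[-0.001,0.0002,0.02,0,0,-0.001,0.005]]]'; python3 go.py .6088 .3287 .1164 2.92
```

```text
clock: 20.3
position: [0.608, 0.3284, 0.1356]
ee_rot: [0.689, 0.725, -0.0, -0.0]
ft_force: [0.0, 0.0, -5.8]
grip_width: 0.144
clock 20.3 pos [0.608  0.3284 0.1356] yaw 2.93 w 0.144 F [ 0.   0.  -5.8] q7 -0.34
shift [0.0003 0.0008 0.0192] turn [-0.0008  0.0003  0.0001]
```

```bash
python3 -m handwheel '[[[0,0,0.003,0,0,0,0.005],[0,0,0.006,0,0,0,0.005],[0,0,0.009,0,0,0,0.005],[0,0,0.012,0,0,0,0.005],[0,0,0.014,0,0,0,0.005],[0,0,0.016,0,0,0,0.005]]]'; python3 go.py .6088 .3287 .1164 2.92;python3 - <<'E'
from h import *
s=manip.camera("side")
cv2.imwrite("pics/s14c.png",cv2.resize(s[175:275,300:400],None,fx=6,fy=6,interpolation=cv2.INTER_CUBIC)[:600])
E
```

```text
clock: 21.05
position: [0.6081, 0.3284, 0.1197]
ee_rot: [0.689, 0.725, -0.0, -0.0]
ft_force: [-0.5, 0.1, -5.6]
grip_width: 0.144
clock 21.05 pos [0.6081 0.3284 0.1197] yaw 2.93 w 0.144 F [-0.5  0.1 -5.6] q7 -0.34
shift [0.0003 0.0008 0.0033] turn [-0.0007  0.0003  0.0001]
```

View pics/s14c.png

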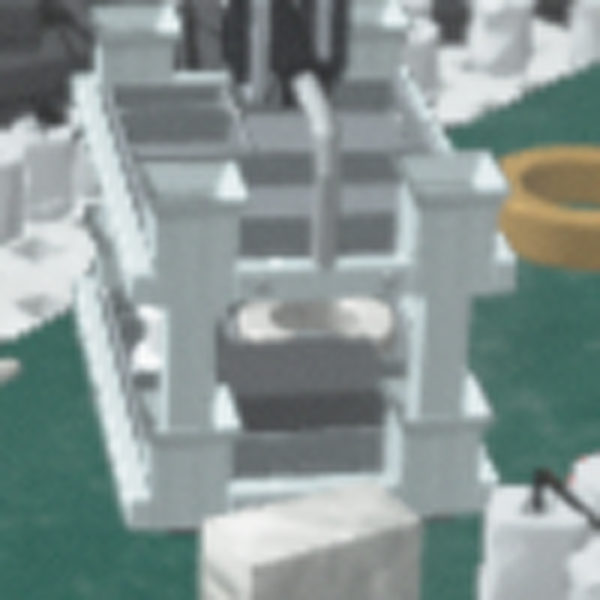

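The posts are in the sockets with no contact load. I lower the last 3 mm slowly until the force shows seating.

```bash
python3 -m handwheel '[[[0,0,0.001,0,0,0,0.005],[0,0,0.002,0,0,0,0.005],[0,0,0.0028,0,0,0,0.005],[0,0,0.0028,0,0,0,0.005]]]'; python3 -m handwheel '[[[0,0,0.0005,0,0,0,0.005],[0,0,0.0008,0,0,0,0.005],[0,0,0.0008,0,0,0,0.005]]]'
```

```text
clock: 21.6
position: [0.608, 0.3284, 0.117]
ee_rot: [0.689, 0.725, -0.0, -0.0]
ft_force: [-0.1, -0.6, -4.7]
grip_width: 0.146
clock: 21.98
position: [0.6081, 0.3284, 0.1163]
ee_rot: [0.689, 0.725, -0.0, -0.0]
ft_force: [-0.7, 0.2, -4.4]
grip_width: 0.147
```

```bash
python3 -m handwheel '[[[0,0,0.0004,0,0,0,0.005],[0,0,0.0008,0,0,0,0.005],[0,0,0.0008,0,0,0,0.005]]]'; python3 -m handwheel '[[[0,0,0.0004,0,0,0,0.005],[0,0,0.0008,0,0,0,0.005],[0,0,0.0008,0,0,0,0.005]]]'
```

```text
clock: 22.35
position: [0.6082, 0.3285, 0.116]
ee_rot: [0.689, 0.725, -0.0, -0.0]
ft_force: [-2.4, -1.0, 1.1]
grip_width: 0.142
clock: 22.72
position: [0.6084, 0.3285, 0.1158]
ee_rot: [0.689, 0.725, 0.0, -0.0]
ft_force: [-4.5, -1.4, 6.8]
grip_width: 0.147
```

```bash
python3 -m handwheel '[[[0,0,0,0,0,0,0.02],[0,0,0,0,0,0,0.03],[0,0,0,0,0,0,0.045],[0,0,0,0,0,0,0.05],[0,0,-0.03,0,0,0,0.05],[0,0,-0.09,0,0,0,0.05],[0,0,-0.15,0,0,0,0.05]]]'; python3 go.py .42 .15 .26 2.92
```

```text
clock: 23.6
position: [0.6079, 0.3282, 0.2662]
ee_rot: [0.689, 0.725, -0.001, -0.0]
ft_force: [1.9, 0.6, 0.2]
grip_width: 0.584
clock 23.6 pos [0.6079 0.3282 0.2662] yaw 2.92 w 0.584 F [1.9 0.6 0.2] q7 -0.37
shift [-0.1684 -0.1967  0.0065] turn [-0.001   0.0006 -0.    ]
```

```bash
python3 -m handwheel '[[[-0.168,-0.197,0,0,0,0,0.05],[-0.168,-0.197,0,0,0,0,0.05],[-0.168,-0.197,0,0,0,0,0.05],[-0.168,-0.197,0,0,0,0,0.05],[-0.168,-0.197,0,0,0,0,0.05],[-0.168,-0.197,0,0,0,0,0.05]]]';python3 - <<'E'
from h import *
t=manip.camera("top");s=manip.camera("side")
cv2.imwrite("pics/t15.png",t);cv2.imwrite("pics/s15.png",s)
cv2.imwrite("pics/s15c.png",cv2.resize(s[175:275,300:400],None,fx=6,fy=6,interpolation=cv2.INTER_CUBIC)[:600])
cv2.imwrite("pics/t15c.png",cv2.resize(t[135:255,145:305],None,fx=5,fy=5,interpolation=cv2.INTER_CUBIC))
E
```

```text
clock: 24.35
position: [0.4201, 0.1508, 0.2654]
ee_rot: [0.689, 0.725, 0.001, -0.0]
ft_force: [-0.1, 0.0, -0.1]
grip_width: 0.585
```

View pics/s15c.png

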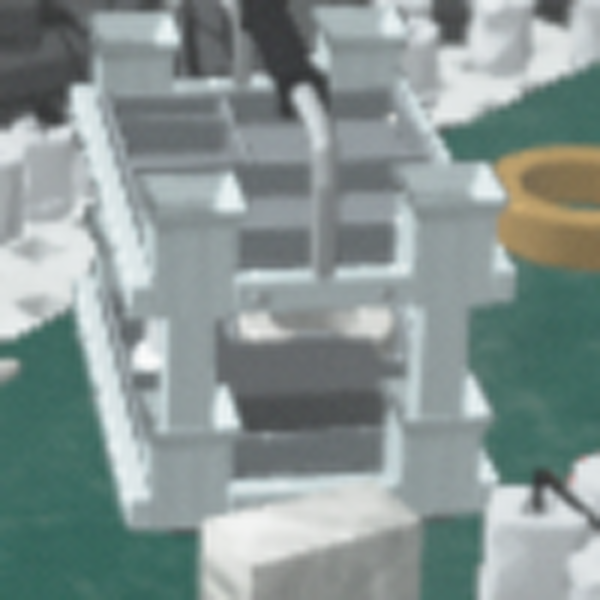

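View pics/t15c.png

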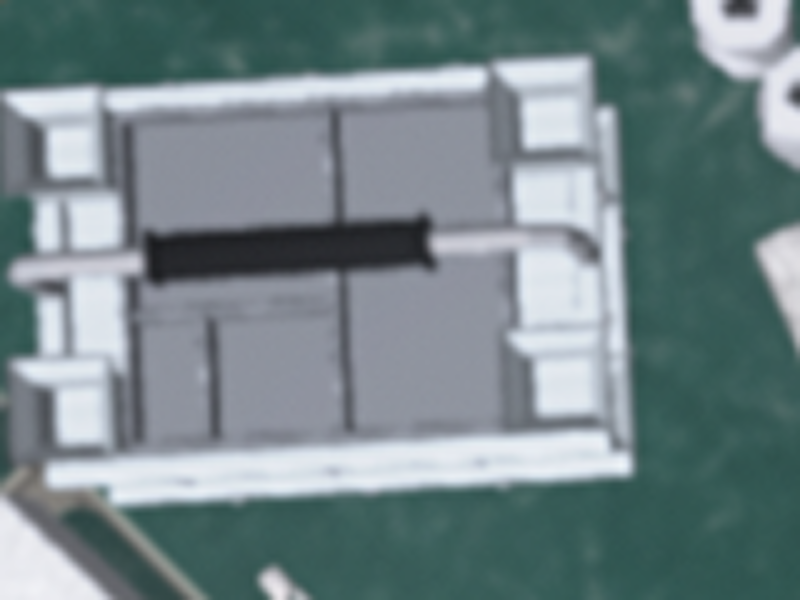

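View pics/t15.png

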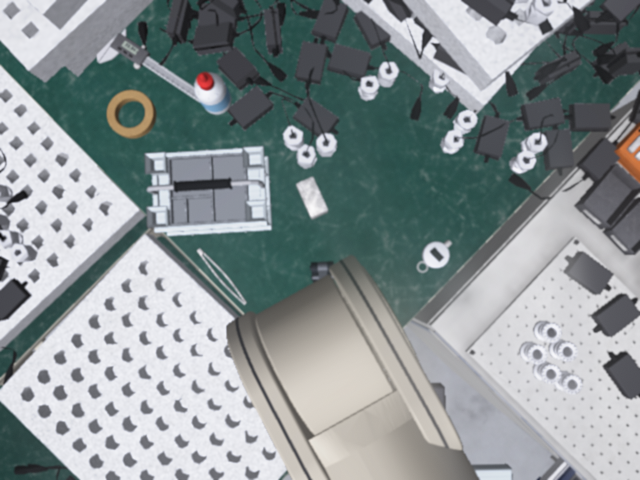

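Run:
```python
from m1 import *
np.set_printoptions(precision=4,suppress=True)
S={(-41,74.5):[(90,22),(168,12),(180,42),(100,52)],(41,74.5):[(316,20),(392,12),(407,38),(330,48)],
(-41,-74.5):[(140,185),(232,172),(243,210),(158,220)],(41,-74.5):[(402,175),(492,165),(507,202),(418,212)]}
T={(41,74.5):[(3,93),(100,85),(107,188),(8,195)],(-41,74.5):[(10,367),(110,358),(118,460),(15,465)],
(41,-74.5):[(490,65),(592,57),(597,155),(497,162)],(-41,-74.5):[(507,335),(605,328),(612,422),(512,430)]}
m=[];q=[];w=[]
for c in S:
    v=up([np.mean(T[c],0)],5,(145,135))
    a=tri(up([np.mean(S[c],0)],6,(300,175)),v);m.append(np.array(c)/1e3);q.append(a[0][:2]);w.append(onz("top",v,.117)[0,:2]);print(c,*a)
for x in(q,w):
    t,th,r=fit(m,np.array(x));print("top frame",t,np.degrees(th),r*1e3)
print(manip.get_obs()['clock'])
```

```text
(-41, 74.5) [0.5632 0.4022 0.1149] 5.868214064939778e-05
(41, 74.5) [0.646  0.407  0.1129] 0.0015209472144740092
(-41, -74.5) [0.5716 0.2525 0.1152] 0.001526216619487548
(41, -74.5) [0.6543 0.2575 0.1142] 0.0007856860076946476
top frame [0.6088 0.3298] 3.2396034448973547 [[-0.4358  0.3563]
 [ 0.5023  0.5111]
 [-0.4135 -0.6144]
 [ 0.347  -0.253 ]]
top frame [0.6088 0.3292] 3.2802947541249052 [[-0.6131  0.3921]
 [ 0.483  -0.1256]
 [ 0.0561 -0.2154]
 [ 0.074  -0.0511]]
24.45
```

```bash
python3 -c "
from workcell import manip
print(manip.hand_in(), manip.get_obs()['clock'])"
```

```text
the job is handed in; nothing more can be done
the job is handed in; nothing more can be done
```

The job is done and handed in at about 24.5 s of the 72 s allowed. The adapter lies flat in the long compartment and the coupling stands upright in the small square one. The four-post frame was then lowered by its handle onto the base frame and is fully home.

**Seating:** Contact came at a tool height of 0.116 m, against 0.1164 m expected for fully home. I pressed to about 7 N before letting go. Afterwards the four socket tops measured 113 to 115 mm in two views, where 117 mm was expected. All four agree within about 2 mm, so the frame is level and seated. Its centre matches the base's within about 0.5 mm, and its yaw reads 3.2° against the base's 2.9°.

**Parts:** The top view after placing showed the adapter flat in its compartment and the coupling upright, with the base frame not moved. The coupling's rim measured 8.7 mm higher than on the bench, which matches the 9 mm tote floor. The top frame now covers both parts, so they could not be checked fully at the end.

**Bystanders:** In the last top picture the gauge block, counter and tweezers were where they started. The gripper is clear of everything.

**Disagreements:**
- Absolute heights from the two cameras mostly came out 2 to 5 mm low, worst (up to 10 mm) at the adapter's near corners. I relied on relative heights and the force instead.
- Side-view depth readings of the parts as I held them were off by several mm. I placed them by the arm's own position, with top-view checks for the frame.

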